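Load the ring spin dryer, lock its bayonet lid, scan the job ticket

ROBOT

A 6-joint arm with a two-finger parallel gripper is mounted at the origin on the work surface. World frame = base frame: x ahead of the robot, y to its left, z up, the work surface at z = 0. Lengths are in m, angles in rad, forces in N, time in s.
With the tool pointing down it reaches from about 0.225 to 0.875 m from the base axis. Payload 3.4 kg.
Tool frame: the origin (TCP) lies at the very end of the fingers, on their centre line; the grasp point (between the pads) lies 19 mm behind it; z points along the fingers, y is the direction in which the jaws open and shut (so a half turn about z gives the same grasp; the last joint's range is limited). The gripper opens to 85 mm and grips with 20 to 120 N. Pads are 22 mm wide; open, the fingers measure 114 mm over their backs; the gripper's body (76 mm by 85 mm) begins 54 mm behind the grasp point. The pads swing forward as they close: fully open they stand 13 mm farther back than shut.
Start: joints at [-1.353, 0.276, 1.505, -0, 1.361, -0.121], TCP at [0.191, -0.542, 0.231] pointing down, gripper open.
Joint ranges: [-2.89, 2.89], [-0.75, 2.08], [0.22, 2.7], [-1.18, 4.32], [0.11, 2.71], [-2.7, 2.7]. Speed limits (rad/s): [2.57, 2.57, 3.14, 3.14, 3.14, 3.14].

INTERFACE

Orientations are given as a unit quaternion [w, x, y, z].
In Python, from rig import get_state, get_image, camera_model, sign_off gives the robot as it stands. The module is installed in compiled form; this text tells all that it offers.
- The arm moves only by the tool drive_tool, never from a script. Its argument "motion" is text: rows parted by semicolons, each of 7 numbers parted by spaces: the turn, a rotation vector about the tool's x, y, z in degrees, then the shift along the tool's x, y, z in m, then the opening in per cent of the stroke, from 0 (shut) to 100 (fully open). In form: wx wy wz tx ty tz hand; .... A call has 1 to 12 rows; each row shifts and turns the pose as measured when the row begins, along the tool's axes as they then stand; what a row does not reach is not made up. A row lasts 1/8 s, in which the tool goes at most 62.5 mm and 10.7 degrees, less where a joint would pass 70% of its speed; a pose out of reach is approached as far as the arm can. A call is refused whole if a number of a shift passes 0.0625 or a number of a turn 10.7, either way. A call with a gripper value outside its range is refused whole. The fingers move at their own pace and stop on an object; "newtons" is the grip in N (left out, the last holds). Time passes only in rows, so rows that do not move let the fingers close. It gives the time, the measured TCP pose, the force and the opening at its end, in the units of the state.
- get_state(): the state, without advancing time (a new reading comes with each control period).
- get_image(name): name is "side" or "top"; returns (picture, depth): 400x640x3 uint8, red, green, blue; 400x640 float32, m along the optical axis (not along the pixel's ray), 0 where there is no reading.
- camera_model(name): a dict with "camera_matrix" (3x3 intrinsics, pixels), "cam_to_world" (4x4, takes a point from camera to world coordinates). Camera axes: x right, y up, looking along -z (the intrinsics and any distortion apply to the point x, -y, -z); pixel columns grow to the right and rows downward; lengths in m; the calibration is good to about 2 mm. A picture is of the moment at which its call begins. camera_model takes no time and is no camera call.
- sign_off(): hands the job in, once; it reports no verdict.
The state is a dict: "clock": time; "qpos": joint angles; "qd": joint speeds; "effort": joint torques, N m; "position": TCP position; "ee_rot": TCP orientation; "contact_force": force on the tool from outside, world axes, zero at the start; "moment": the same for the moment, N m; "width": finger opening in m.
Only numpy, scipy, OpenCV 4.12 (cv2) and the standard library are available. Lean on these libraries where they do the work, as an engineer would, in place of code of your own. Each camera call takes 0.05 s, during which the arm holds its last target.

TASK

Get this job's washed rings ready to spin dry: put every gold ring from the mat into the drum of the bench dryer, then fit the dryer's lid and twist it clockwise until it is tight against its stop. With the lid locked, take the hand scanner, aim it squarely at the barcode on the job ticket from about a hand's breadth away and hold it still for a second or two to book the job in, then lay the scanner back in its dock the way it was. Leave the other jewellery tools where they are.

Things in the scene. Friction and masses are not known exactly. Their poses are not given: they have to be found in the camera images.
- ring1_center (a point): a plain gold band ring lying flat at the start on the dark 130 mm square mat (mat practically level with the table): 24 mm outside diameter, 19 mm inside, 8 mm high, 14 g; the point is its centre, half-way up, z along the ring's axis. Two to four rings are there; None if this one is absent
- ring2_center (a point): a plain gold band ring lying flat at the start on the dark 130 mm square mat (mat practically level with the table): 24 mm outside diameter, 19 mm inside, 8 mm high, 14 g; the point is its centre, half-way up, z along the ring's axis. Two to four rings are there; None if this one is absent
- ring3_center (a point): a plain gold band ring lying flat at the start on the dark 130 mm square mat (mat practically level with the table): 24 mm outside diameter, 19 mm inside, 8 mm high, 14 g; the point is its centre, half-way up, z along the ring's axis. Two to four rings are there; None if this one is absent
- ring4_center (a point): a plain gold band ring lying flat at the start on the dark 130 mm square mat (mat practically level with the table): 24 mm outside diameter, 19 mm inside, 8 mm high, 14 g; the point is its centre, half-way up, z along the ring's axis. Two to four rings are there; None if this one is absent
- collar (a point): centre of the drum mouth of the bench spin dryer, level with its steel rim 111 mm above the table. z up; x is the line along which the lid's bar lies when locked (either way round). Fixed grey box 200 x 200 x 72 mm, round steel drum 132 mm outside standing out of its top. A black sprung seal ring stands 4.5 mm above the rim. Locked, the lid's bar centre is 37.5 mm above this point
- drum_floor (a point): centre of the dryer drum's floor, 66 mm below the rim; the drum is 120 mm across inside, its mouth 102 mm between the two curved lug lands just under the rim
- slot (a point): one of the two open slots (24 degrees wide, opposite each other) in the lands of the dryer's mouth through which the lid's lugs go down; 56 mm from the axis, 60 degrees counter-clockwise from collar's x as seen from above, with a black line on the dryer's top beside it (black dots mark the locked line). With lugs in the slots the lid rests on the seal, bar centre 40.5 mm above collar
- seal (a joint): how far the sprung seal is pressed down (m): 0 free, about 0.003 with the lid locked. As the lid is turned clockwise from above its lugs run free for some 34 degrees, then ramps draw it down 3 mm on the seal (about 7 N; turning needs well under 1 N m), to a solid stop at 60 degrees. It stays as left; turning the other way is blocked
- lid_handle (a point): centre of the black bar handle of the dryer's lid, half-way up the bar; x along the bar, z up. Bar 90 mm long, 14 wide, 16 high, on two posts 35 mm either side of the middle. The lid, 200 g, starts upright on the table: steel disc 140 mm across, its top face 30 mm and its underside 36 mm below this point
- lid_lug (a point): tip of one of the lid's two lugs (8 mm thick), 56 mm from the lid's axis, under the end of the bar (the other is opposite, so the lid fits either way round), 51 mm below the bar's centre. They stand out of a round skirt under the disc, 94 mm across, whose bottom is 56 mm below the bar's centre. Skirt and lugs have about 4 mm room all round in the dryer's mouth
- scanner: the hand scanner: origin on its underside below the grip centre (scanner_grip), x towards its nose, z up
- scanner_grip (a point): centre of the hand scanner's straight grey body and of its mass: body 120 mm long (75 mm behind this point, 45 mm in front), 36 mm wide, 28 mm high, 180 g; x points along it to the nose, z up. The nose is a head 50 mm wide, bent 45 degrees downward, reaching 82 mm in front and up to 30 mm above this point
- scan_window (a point): centre of the dark reading window on the scanner's nose, 73 mm in front of scanner_grip and 0.6 mm below it; x is the direction in which it reads: forward and 45 degrees down when the scanner is level
- label (a point): centre of the barcode (about 55 x 26 mm) on the job ticket; the ticket lies on a fixed wooden stand 110 mm wide that leans back 45 degrees, the barcode centre 39 mm above the table, the stand's top edge 66 mm. z is the label's normal, out of the face (towards the robot and up), y level across the ticket
- dock_seat (a point): where scanner_grip belongs when the scanner lies in its fixed dock: 36 mm above the table, x towards the nose end, z up. The dock is a 150 x 72 x 8 mm black plate with two saddles, 33 mm in front of and 58 mm behind this point (each 14 mm long), whose floor is 22 mm and whose cheeks are 35 mm above the table, cheeks 46 mm apart; between the saddles the scanner's sides are free
- ring_cone: bystander, not part of the job: the rose-pink glass ring cone, 52 mm across the foot, 95 mm tall; origin at the centre of its underside
- ring_stand: bystander, not part of the job: the silver ring stand: round foot 60 mm across, stem and 70 mm crossbar, 76 mm tall; origin at the centre of its underside
- finger_gauges: bystander, not part of the job: the steel finger gauge set: steel hoops fanned out flat, about 130 mm across, 8 mm high; origin at the centre of its underside
- ring_clamp: bystander, not part of the job: the bone-handled ring clamp, lying flat, 150 x 27 x 25 mm; origin at the centre of its underside
Things that resemble listed ones, but are neither listed nor needed, are in the scene too. Leave any red or turquoise look-alike of the scanner alone.

How it is judged:
On the way, in this order (a step that is already met when the one before it is completed fails the run):
1. every ring lies in the dryer's drum (horizontal distance between each of ring1_center, ring2_center, ring3_center, ring4_center and collar below 0.06 m and z of each of ring1_center, ring2_center, ring3_center, ring4_center in the frame of collar below -0.025 m), for 0.2 s.
2. the lid is fitted and twisted tight: pulled down on its seal and within 10 degrees of the stop, the rings inside (all of step 1 and angle between the x axis of lid_handle and the x axis of collar, either way round below 0.17 rad and z of lid_handle in the frame of collar between 0.032 and 0.039 m and horizontal distance between lid_handle and collar below 0.008 m and angle between lid_handle's own z axis and vertical below 0.05 rad), for 0.2 s.
3. the scanner reads the ticket: window 50 to 150 mm from the barcode's centre along its beam, the beam within 20 mm of that centre each way and within 20 degrees of square, still for 1 s (x of label in the frame of scan_window between 0.05 and 0.15 m and y of label in the frame of scan_window between -0.02 and 0.02 m and z of label in the frame of scan_window between -0.02 and 0.02 m and angle between the x axis of scan_window and the z axis of label, either way round below 0.35 rad and linear speed of scanner below 0.03 m/s and angular speed of scanner below 0.2 rad/s), for 1 s.
At the end, for the whole second after the job is handed in: All rings in the drum (below the collar); lid locked: centred within 8 mm, bar within 10 degrees of its locked line, pulled down at least 1.5 mm from its resting height, level; scanner lying in its dock nose end to nose end, within 15 mm along it and 8 mm across, down on the saddles and at rest (all of step 2 and x of scanner_grip in the frame of dock_seat between -0.015 and 0.015 m and y of scanner_grip in the frame of dock_seat between -0.008 and 0.008 m and z of scanner_grip in the frame of dock_seat between -0.004 and 0.005 m and x of scan_window in the frame of dock_seat above 0.05 m and linear speed of scanner below 0.02 m/s); the robot touches nothing.
It fails at once if the rose-pink glass ring cone is pushed more than 30 mm or tipped over (distance of ring_cone from where it was at the start of the episode above 0.03 m or angle between ring_cone's own z axis and vertical above 0.5 rad).
It fails at once if the silver ring stand is pushed more than 30 mm or tipped over (distance of ring_stand from where it was at the start of the episode above 0.03 m or angle between ring_stand's own z axis and vertical above 0.5 rad).
It fails at once if the steel finger gauge set is pushed more than 30 mm or tipped over (distance of finger_gauges from where it was at the start of the episode above 0.03 m or angle between finger_gauges's own z axis and vertical above 0.5 rad).
It fails at once if the bone-handled ring clamp is pushed more than 30 mm or tipped over (distance of ring_clamp from where it was at the start of the episode above 0.03 m or angle between ring_clamp's own z axis and vertical above 0.5 rad).
Of ring1, ring2, ring3, ring4 only 2 to 4 are there at a start; the rules pass over those that are not, and their reading is None.
At some moment in a run one of ring1, ring2, ring3, ring4, lid may be knocked a few centimetres aside while the robot is not near it.
It also fails if it takes over 210 s, if anything falls off the work surface, if the arm or the gripper's body presses on something with over 40 N, if the wrist force passes 120 N, or if a joint passes its speed limit or range.

## Working session

There is one attempt and no reset: what is moved stays moved. The work goes in short steps, Python scripts to look and compute and a tool call to move; the robot and the scene stay as the last step left them, time stands still between calls to the robot, and variables do not carry over. Pictures are saved under pics/ and viewed, and the job is handed in when it is done.

Besides the shell and the picture viewer there is one more tool, called after ">>>" as a command line: name --argument value ..., lists and objects as JSON in quotes. drive_tool: Moves the arm, as the interface text tells. Its arguments: {"type":"object","properties":{"motion":{"type":"string"},"newtons":{"type":"number"}},"required":["motion"]}

```bash
mkdir -p pics; ls
python3 - <<'E'
from rig import *
import cv2,numpy as np
s=get_state();print({k:np.round(v,3) for k,v in s.items()})
for n in("side","top"):
    p,d=get_image(n);cv2.imwrite(f"pics/{n}0.png",p[:,:,::-1]);np.save(f"pics/{n}0.npy",d)
    m=camera_model(n);print(n,np.round(m["camera_matrix"],2),np.round(m["cam_to_world"],4),[k for k in m])
E
```

```text
pics
{'clock': np.float64(0.0), 'qpos': array([-1.353,  0.277,  1.506, -0.   ,  1.361, -0.121]), 'qd': array([-0.   , -0.   , -0.001,  0.   , -0.001,  0.002]), 'effort': array([-1.0000e-03, -4.1678e+01, -2.4581e+01,  0.0000e+00,  1.1000e-02,
       -0.0000e+00]), 'position': array([ 0.191, -0.542,  0.23 ]), 'ee_rot': array([-0.001,  0.986,  0.169, -0.   ]), 'contact_force': array([0.043, 1.174, 0.469]), 'moment': array([-0.04 ,  0.029, -0.025]), 'width': np.float64(0.086)}
side [[361.72   0.   322.19]
 [  0.   361.72 202.7 ]
 [  0.     0.     1.  ]] [[-0.9758  0.1415 -0.167   0.3499]
 [-0.2187 -0.6595  0.7192  0.71  ]
 [-0.0084  0.7383  0.6744  0.7383]
 [ 0.      0.      0.      1.    ]] ['camera_matrix', 'cam_to_world']
top [[441.58   0.   318.18]
 [  0.   441.58 202.95]
 [  0.     0.     1.  ]] [[-0.0168  0.9975 -0.0687  0.4263]
 [-0.9998 -0.0165  0.006  -0.01  ]
 [ 0.0048  0.0688  0.9976  1.4163]
 [ 0.      0.      0.      1.    ]] ['camera_matrix', 'cam_to_world']
```

View pics/side0.png

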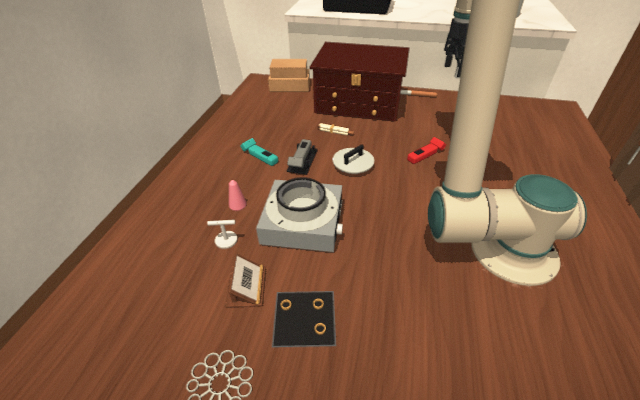

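View pics/top0.png

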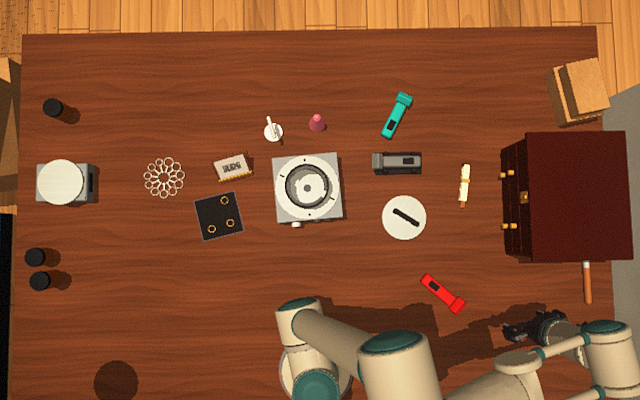

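The top view shows the mat with three gold rings at (224,200), (231,223) and (212,229), the dryer at (307,188) and the ticket at (233,167). The lid is at (404,217) and the grey scanner in its dock at (397,163).

Possible mix-ups:
- **Scanner:** turquoise (397,115) and red (442,293) against grey (397,163). I choose grey.
- **Rings:** gauge hoops at (164,177) and drawer knobs at (508,200) against the rings on the mat. I choose the mat.
- **Lid:** white round box at (62,180) against the disc with a black bar at (404,217). I choose the bar one.

Next is a close crop to check these choices.

Run:
```python
import cv2,numpy as np
p=cv2.imread("pics/top0.png")
a=cv2.resize(p[140:250,185:350],None,fx=4.8,fy=4.8,interpolation=cv2.INTER_CUBIC)
cv2.imwrite("pics/c1.png",a)
a=cv2.resize(p[140:250,340:480],None,fx=5,fy=5,interpolation=cv2.INTER_CUBIC)
cv2.imwrite("pics/c2.png",a)
s=cv2.imread("pics/side0.png")
cv2.imwrite("pics/c3.png",cv2.resize(s[130:350,220:390],None,fx=2.7,fy=2.7,interpolation=cv2.INTER_CUBIC))
```

```text
(no output)
```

View pics/c1.png

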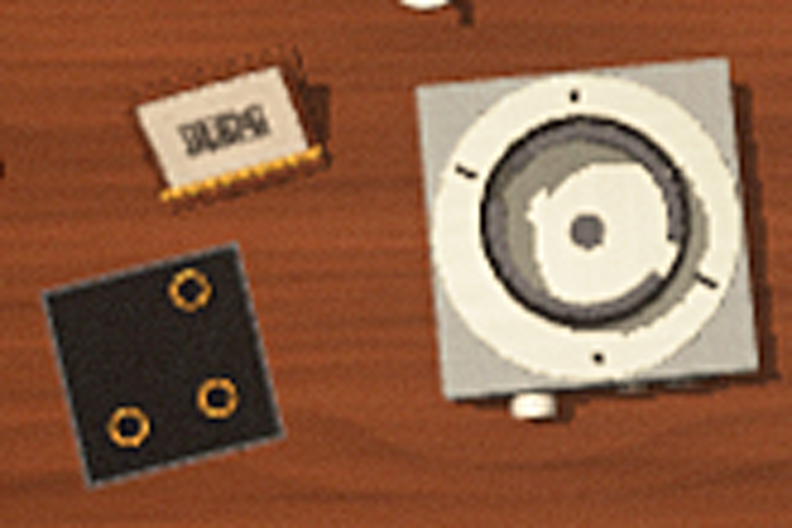

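View pics/c2.png

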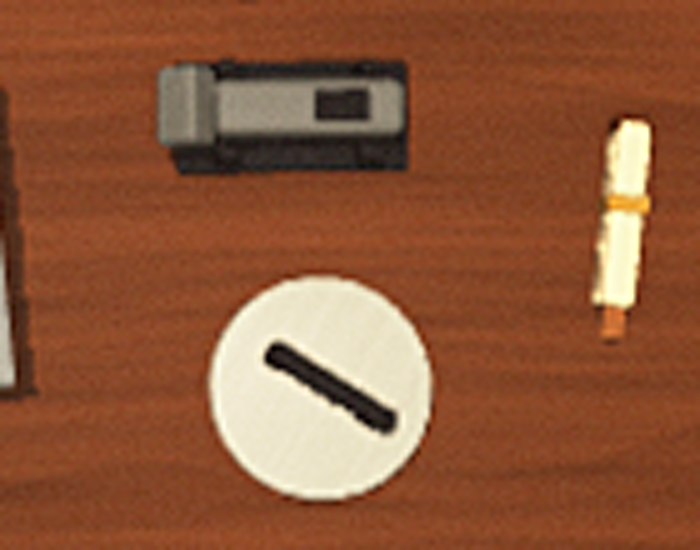

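View pics/c3.png

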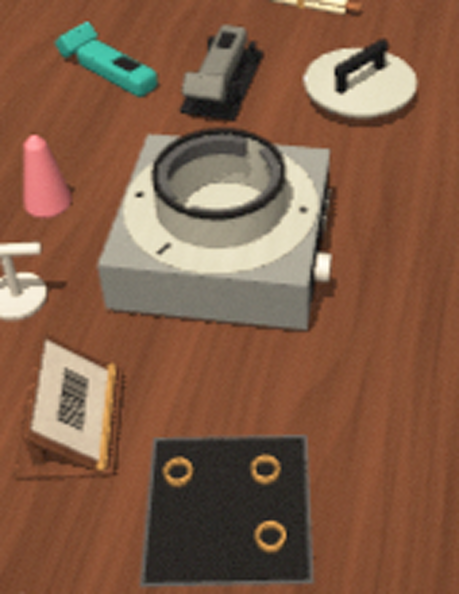

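The crops confirm the choices: three gold rings on the mat, the black dots and slot lines on the dryer top, the barred lid, and the grey scanner with its nose toward the dryer. Next I measure.

```bash
cat > h.py <<'E'
from rig import *
import cv2,numpy as np
from scipy.spatial.transform import Rotation as R
def ray(n,uv):
    m=camera_model(n);K=m["camera_matrix"];T=np.array(m["cam_to_world"])
    uv=np.atleast_2d(np.asarray(uv,float))
    d=np.c_[(uv[:,0]-K[0,2])/K[0,0],-(uv[:,1]-K[1,2])/K[1,1],-np.ones(len(uv))]
    return T[:3,3],d@T[:3,:3].T
def onz(n,uv,z):
    o,d=ray(n,uv);t=(z-o[2])/d[:,2];return o+t[:,None]*d
def pix(n,P):
    m=camera_model(n);K=m["camera_matrix"];T=np.array(m["cam_to_world"])
    c=(np.atleast_2d(P)-T[:3,3])@T[:3,:3]
    return np.c_[K[0,2]+K[0,0]*c[:,0]/-c[:,2],K[1,2]-K[1,1]*c[:,1]/-c[:,2]]
def cloud(n,d):
    v,u=np.mgrid[:400,:640];o,r=ray(n,np.c_[u.ravel(),v.ravel()])
    return (o+r*d.reshape(-1,1)).reshape(400,640,3)
def snap(n,tag):
    p,d=get_image(n);cv2.imwrite(f"pics/{n}{tag}.png",p[:,:,::-1]);np.save(f"pics/{n}{tag}.npy",d);return p,d
def load(n,tag):
    return cv2.imread(f"pics/{n}{tag}.png")[:,:,::-1].copy(),np.load(f"pics/{n}{tag}.npy")
def blobs(m,amin=5):
    k,l,s,c=cv2.connectedComponentsWithStats(m.astype(np.uint8))
    return [(c[i],s[i],l==i) for i in range(1,k) if s[i,4]>=amin]
def rings(n,p,box):
    hsv=cv2.cvtColor(p,cv2.COLOR_RGB2HSV)
    m=(hsv[...,0]>8)&(hsv[...,0]<32)&(hsv[...,1]>100)&(hsv[...,2]>110)
    b=np.zeros_like(m);x0,y0,x1,y1=box;b[y0:y1,x0:x1]=1
    m=cv2.morphologyEx((m&b).astype(np.uint8),cv2.MORPH_CLOSE,np.ones((3,3)))
    out=[]
    for c,s,l in blobs(m,15):
        cs,_=cv2.findContours(l.astype(np.uint8),0,2)
        (e,ax,_)=cv2.fitEllipse(cs[0]) if len(cs[0])>5 else (c,0,0)
        x,y,w,hh=s[:4]
        out.append((np.round(c,1),s[4],np.round(onz(n,[c],.006)[0],4),np.round(onz(n,[e],.006)[0],4)))
    return out
E
python3 - <<'E'
from h import *
pt,dt=load("top","0");ps,ds=load("side","0")
for n,p,b in(("top",pt,(196,190,244,240)),("side",ps,(272,290,336,346))):
    for r in rings(n,p,b):print(n,*r)
g=pt.max(2).astype(int)
# collar: dark seal
for n,p,c in(("top",pt,(307,188)),("side",ps,(302,200))):
    v=p.max(2);print(n,v.shape)
    m=(v<75)
    for cc,s,l in blobs(m,3):
        if abs(cc[0]-c[0])<50 and abs(cc[1]-c[1])<50: print(cc.round(1),s)
# depth checks
for n,p,d in(("top",pt,dt),("side",ps,ds)):
    C=cloud(n,d)
    z=C[...,2];ok=d>0
    def box(x0,x1,y0,y1,z0,z1):
        q=C[ok&(C[...,0]>x0)&(C[...,0]<x1)&(C[...,1]>y0)&(C[...,1]<y1)&(z>z0)&(z<z1)];return q
    # seal top
    q=box(.3,.6,-.1,.2,.111,.125);print(n,"seal",len(q),q.mean(0).round(4),q.min(0).round(4),q.max(0).round(4))
    if len(q)>5:
        A=np.c_[2*q[:,:2],np.ones(len(q))];s=np.linalg.lstsq(A,(q[:,:2]**2).sum(1),rcond=None)[0];print("circle",s[:2].round(4),np.sqrt(s[2]+s[:2]@s[:2]).round(4))
    q=box(.3,.6,-.1,.2,.067,.077);print("boxtop",len(q),q.mean(0).round(4))
    q=box(.2,.6,-.4,-.1,.055,.085);print("bar",len(q),q.mean(0).round(4),q.max(0).round(4),q.min(0).round(4))
    t=C[200:215,100:200] if n=="top" else C[240:260,330:390];print("table",np.median(t[...,2]))
E
```

```text
top [224.1 197.6] 382 [0.5457 0.2823 0.006 ] [0.6784 0.1877 0.006 ]
top [224.2 199.6] 41 [0.5392 0.282  0.006 ] [0.5387 0.2829 0.006 ]
top [197.8 229.9] 100 [0.4439 0.3662 0.006 ] [0.4621 0.376  0.006 ]
top [229.8 222.5] 40 [0.4657 0.2644 0.006 ] [0.4657 0.2642 0.006 ]
top [211.3 228.5] 38 [0.4476 0.3232 0.006 ] [0.4476 0.3229 0.006 ]
top [232.4 236.7] 139 [0.4204 0.2564 0.006 ] [0.422  0.2344 0.006 ]
side [293.9 301.5] 283 [0.5211 0.2735 0.006 ] [0.488  0.3081 0.006 ]
side [285.4 304.1] 65 [0.5384 0.2842 0.006 ] [0.5381 0.2843 0.006 ]
side [318.  303.2] 64 [0.4658 0.2657 0.006 ] [0.4662 0.2657 0.006 ]
side [319.5 327.8] 68 [0.4486 0.3245 0.006 ] [0.4483 0.3246 0.006 ]
top (400, 640)
[280.3 140. ] [279 139   3   3   7]
[281.5 143.5] [281 143   2   2   4]
[338.3 158.3] [338 158   2   2   3]
[339.5 169.5] [338 161   5  19  33]
[305.8 187.1] [285 164  44  44 189]
[340.  182.5] [340 180   1   6   6]
[341.  193.5] [341 192   1   4   4]
[342.6 201.7] [342 199   3   7  12]
[343.  212.5] [343 210   1   6   6]
[335.6 218.7] [329 217  15   5  34]
[322.  220.5] [317 219  12   4  21]
[307.1 220.
[... 262 characters left out ...]
187. ] [282 183  25  13  92]
[309.7 184.8] [309 183   2   5   6]
[340.9 200.8] [340 195   3  12  18]
[339.2 214. ] [337 205   6  18  52]
[335.3 236.3] [334 230   3  12  22]
top seal 282 [0.5435 0.0136 0.1152] [ 0.5045 -0.0479  0.111 ] [0.5994 0.0798 0.1249]
circle [0.5697 0.0159] 0.0597
boxtop 1462 [0.5183 0.0143 0.0723]
bar 136 [ 0.4737 -0.2874  0.0643] [ 0.5004 -0.2482  0.0718] [ 0.4468 -0.3266  0.0563]
table 0.001270765421669151
side seal 253 [0.5446 0.0218 0.1139] [ 0.5028 -0.0488  0.111 ] [0.5994 0.084  0.1176]
circle [0.5685 0.0187] 0.062
boxtop 1410 [0.5153 0.0453 0.071 ]
bar 95 [ 0.4722 -0.2805  0.0616] [ 0.499  -0.2439  0.0666] [ 0.4452 -0.3256  0.0552]
table -0.00022037683925868468
```

Run:
```python
from h import *
pt,dt=load("top","0");ps,ds=load("side","0")
for n,p,d in(("top",pt,dt),("side",ps,ds)):
    C=cloud(n,d);z=C[...,2];ok=d>0
    sel=lambda x0,x1,y0,y1,z0,z1:ok&(C[...,0]>x0)&(C[...,0]<x1)&(C[...,1]>y0)&(C[...,1]<y1)&(z>z0)&(z<z1)
    q=C[sel(.4,.7,-.1,.15,.109,.125)];print(n,"seal",len(q),q.mean(0).round(4),q.min(0).round(4),q.max(0).round(4),((q.min(0)+q.max(0))/2).round(4))
    A=np.c_[2*q[:,:2],np.ones(len(q))];s=np.linalg.lstsq(A,(q[:,:2]**2).sum(1),rcond=None)[0];print("circle",s[:2].round(4),np.sqrt(s[2]+s[:2]@s[:2]).round(4))
    # dark blob of seal outer contour
    # dots on top
    m=(p.max(2)<150)&sel(.4,.7,-.1,.15,.062,.08)
    r=np.hypot(C[...,0]-.569,C[...,1]-.0165);m&=(r>.068)&(r<.095)
    for c,st,l in blobs(m,1):
        P=onz(n,[c],.072)[0];print("dot",c.round(1),st[4],P.round(4),np.degrees(np.arctan2(P[1]-.0165,P[0]-.569)).round(1),np.hypot(P[1]-.0165,P[0]-.569).round(4))
    # lid
    q=C[sel(.2,.7,-.45,-.1,.055,.085)]
    w,V=np.linalg.eigh(np.cov(q[:,:2].T));a=V[:,1];pr=(q[:,:2]-q[:,:2].mean(0))@V
    ctr=q[:,:2].mean(0)+V@((pr.max(0)+pr.min(0))/2)
    print("bar",q.mean(0).round(4),ctr.round(4),"ang",np.degrees(np.arctan2(a[1],a[0])).round(1),np.ptp(pr,0).round(4))
    m=sel(.38,.56,-.38,-.18,.018,.045)
    if n=="top": q=C[m]; print("disc",q.mean(0).round(4),((q.min(0)+q.max(0))/2).round(4),np.ptp(q,0).round(4))
    else: q=C[m]; print("disc",((q.min(0)+q.max(0))/2).round(4),np.ptp(q,0).round(4))
# image-based bar
for n,p,box in(("top",pt,(385,200,425,236)),("side",ps,(332,140,376,174))):
    m=np.zeros((400,640),bool);m[box[1]:box[3],box[0]:box[2]]=1
    m&=p.max(2)<90
    for c,st,l in blobs(m,20):
        v,u=np.nonzero(l);Q=onz(n,np.c_[u,v],.074 if n=="top" else .066)[:,:2]
        rc=cv2.minAreaRect(Q.astype(np.float32)*1000);w,V=np.linalg.eigh(np.cov(Q.T))
        print(n,c.round(1),st[4],Q.mean(0).round(4),rc,np.degrees(np.arctan2(V[1,1],V[0,1])).round(1))
    # disc white
    b=np.zeros((400,640),bool);b[box[1]-30:box[3]+30,box[0]-25:box[2]+25]=1
    wh=b&(p.min(2)>140)
    for c,st,l in blobs(wh,300):
        cs,_=cv2.findContours(l.astype(np.uint8),0,2);e=cv2.fitEllipse(cs[0])
        print(n,"disc",e,onz(n,[e[0]],.036).round(4))
```

```text
top seal 525 [0.5703 0.0156 0.1143] [ 0.5045 -0.0479  0.109 ] [0.6357 0.0798 0.1249] [0.5701 0.0159 0.1169]
circle [0.5701 0.0157] 0.0593
dot [304.  159.5] 2 [0.6534 0.0233 0.072 ] 4.6 0.0847
dot [281.5 175.5] 4 [0.6051 0.0929 0.072 ] 64.7 0.0845
dot [328.  178.5] 2 [ 0.5935 -0.0494  0.072 ] -69.6 0.0703
dot [329.2 184.8] 8 [ 0.5742 -0.0528  0.072 ] -85.7 0.0695
dot [330.8 189. ] 9 [ 0.5611 -0.0573  0.072 ] -96.1 0.0742
dot [329.8 198.1] 12 [ 0.5333 -0.0539  0.072 ] -116.9 0.0789
dot [325.5 202. ] 2 [ 0.5215 -0.0404  0.072 ] -129.9 0.0741
dot [322.5 204.5] 2 [ 0.514  -0.0311  0.072 ] -139.1 0.0728
dot [316.  207.5] 2 [ 0.5051 -0.0111  0.072 ] -156.6 0.0696
dot [318.8 206.5] 4 [ 0.5081 -0.0196  0.072 ] -149.4 0.0708
dot [313.5 208. ] 2 [ 0.5037 -0.0035  0.072 ] -163.0 0.0682
dot [309.3 214.3] 3 [0.4846 0.0095 0.072 ] -175.3 0.0847
bar [ 0.5703 -0.2555  0.062 ] [ 0.5724 -0.2919] ang -158.8 [0.1411 0.2563]
disc [ 0.4742 -0.2869  0.0273] [ 0.4752 -0.2883  0.0296] [0.1363 0.1403 0.0231]
side seal 549 [0.5683 0.0184 0.1127] [ 0.5028 -0.0488  0.109 ] [0.633  0.0854 0.1182] [0.5679 0.0183 0.
[... 683 characters left out ...]
332031, 217.1297149658203), (43.132041931152344, 43.58312225341797), 148.3147735595703) [[ 0.4725 -0.2854  0.036 ]]
side [353.6 152.7] 145 [ 0.4691 -0.2635] ((467.6604309082031, -257.1734924316406), (115.92369079589844, 41.653507232666016), 61.400081634521484) 65.1
side [340.2 171.2] 28 [ 0.4938 -0.1573] ((495.9993896484375, -157.6682891845703), (13.635807037353516, 46.843292236328125), 61.89925003051758) 151.1
side [367.8 170.9] 30 [ 0.4121 -0.1763] ((410.5460205078125, -177.72421264648438), (55.24033737182617, 15.423420906066895), 51.70720672607422) 54.1
side disc ((352.3368225097656, 160.357666015625), (22.593215942382812, 38.96453857421875), 95.72960662841797) [[ 0.4719 -0.2618  0.036 ]]
```

Measured so far:
- **Rings:** (0.539,0.284), (0.466,0.265) and (0.448,0.324).
- **Collar:** (0.569,0.017), locked line at about 4.6°.
- **Lid bar:** about (0.472,-0.285), at 57°.

Next is a small helper that turns world targets into tool-axis shifts.

```bash
cat >> h.py <<'E'
def rel(target,phi=None,tilt=True):
    s=get_state();q=s["ee_rot"];M=R.from_quat([q[1],q[2],q[3],q[0]])
    d=M.inv().apply(np.array(target)-s["position"])
    X=M.as_matrix()[:,0];ph=np.degrees(np.arctan2(X[1],X[0]))
    if phi is None: phi=ph
    a=np.radians(phi);G=R.from_matrix(np.c_[[np.cos(a),np.sin(a),0],[np.sin(a),-np.cos(a),0],[0,0,-1]])
    w=np.degrees((M.inv()*G).as_rotvec())
    print("t",round(float(s["clock"]),2),"pos",s["position"].round(4),"phi",ph.round(2),"w",round(float(s["width"]),4),"F",s["contact_force"].round(1),"Mz",s["moment"].round(2))
    print("turn",w.round(2),"shift mm",(d*1000).round(1))
E
python3 -c "
from h import *
rel([.448,.324,.23],19)"
```

```text
t 0.1 pos [ 0.191  -0.5418  0.2305] phi 19.41 w 0.0856 F [ 1.3  0.  -0.3] Mz [ 0.06 -0.02 -0.08]
turn [-0.1  -0.01  0.41] shift mm [ 530.2 -731.2    1.8]
```

>>> drive_tool --motion "0 0 0 0.02 -0.028 0 100;0 0 0 0.035 -0.049 0 100;0 0 0 0.035 -0.049 0 100;0 0 0 0.035 -0.049 0 100;0 0 0 0.035 -0.049 0 100;0 0 0 0.035 -0.049 0 100;0 0 0 0.035 -0.049 0 100;0 0 0 0.035 -0.049 0 100;0 0 0 0.035 -0.049 0 45;0 0 0 0.035 -0.049 0 45;0 0 0 0.035 -0.049 0 45;0 0 0 0.035 -0.049 0 45" --newtons 30

```text
clock: 1.6
position: [0.3901, 0.1439, 0.2299]
ee_rot: [-0.001, 0.987, 0.163, 0.003]
contact_force: [0.9, -0.4, -0.7]
width: 0.0383
```

```bash
python3 -c "
from h import *
rel([.448,.324,.12],19)"
```

```text
t 1.6 pos [0.3901 0.1439 0.2299] phi 18.79 w 0.0383 F [ 0.9 -0.4 -0.7] Mz [ 0.03 -0.02 -0.02]
turn [-0.08 -0.36 -0.21] shift mm [ 112.2 -151.7  110.9]
```

>>> drive_tool --motion "0 0 0 0.033 -0.045 0 45;0 0 0 0.033 -0.045 0.02 45;0 0 0 0.025 -0.033 0.03 45;0 0 0 0.013 -0.018 0.03 45;0 0 0 0 0 0.02 45;0 0 0 0 0 0 45"

```text
clock: 2.35
position: [0.4445, 0.3226, 0.126]
ee_rot: [-0.001, 0.986, 0.168, 0.003]
contact_force: [-0.3, 0.1, 0.1]
width: 0.0388
```

```bash
python3 -c "
from h import *
rel([.448,.324,.002],19)
for n in('top','side'):
    p,d=snap(n,'1')
p,_=load('side','1');cv2.imwrite('pics/d1.png',cv2.resize(p[250:380,230:380,::-1],None,fx=4,fy=4))"
```

```text
t 2.35 pos [0.4445 0.3226 0.126 ] phi 19.31 w 0.0388 F [-0.3  0.1  0.1] Mz [-0.03 -0.02  0.01]
turn [-0.03 -0.37  0.31] shift mm [ 3.00e+00 -1.00e-01  1.24e+02]
```

View pics/d1.png

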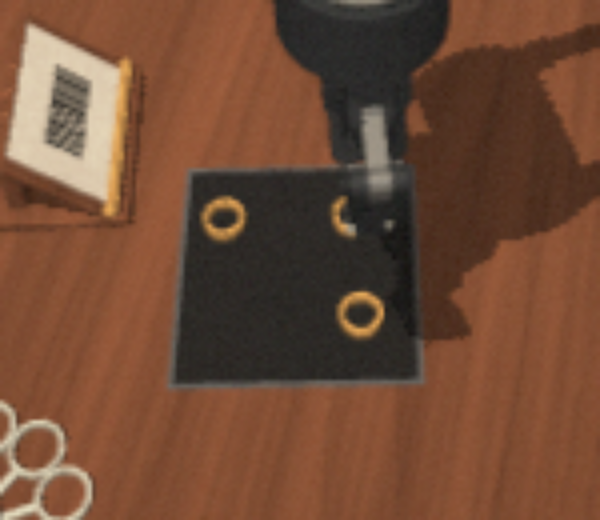

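The view shows the gripper above the mat and the rings where they were. Now I go down to the first ring.

>>> drive_tool --motion "0 -0.4 0 0.003 0 0.03 45;0 0 0 0 0 0.04 45;0 0 0 0 0 0.03 45;0 0 0 0 0 0.015 45;0 0 0 0 0 0.005 45"

```text
clock: 3.08
position: [0.4566, 0.326, 0.0136]
ee_rot: [-0.004, 0.986, 0.166, 0.01]
contact_force: [0.3, -0.2, 1.6]
width: 0.0381
```

```bash
python3 -c "
from h import *
rel([.448,.324,.002],19)"
```

```text
t 3.08 pos [0.4566 0.326  0.0136] phi 19.1 w 0.0381 F [ 0.3 -0.2  1.6] Mz [-0.04  0.    0.  ]
turn [-0.23 -1.22  0.1 ] shift mm [-9.1 -0.9 11.4]
```

>>> drive_tool --motion "-0.2 -1.2 0 -0.009 0 0.003 45;0 0 0 0 0 0 45"

```text
clock: 3.32
position: [0.4488, 0.3234, 0.012]
ee_rot: [-0.001, 0.986, 0.166, 0.001]
contact_force: [0.6, 0.1, -0.0]
width: 0.0384
```

```bash
python3 -c "
from h import *
rel([.448,.324,.002],19)"
```

```text
t 3.33 pos [0.4488 0.3234 0.012 ] phi 19.08 w 0.0384 F [ 0.6  0.1 -0. ] Mz [ 0.06 -0.   -0.03]
turn [-0.05 -0.11  0.08] shift mm [-0.6 -0.8 10. ]
```

>>> drive_tool --motion "0 0 0 0 0 0.006 45;0 0 0 0 0 0.003 45;0 0 0 0 0 0.001 45"

```text
clock: 3.7
position: [0.4498, 0.3241, 0.0029]
ee_rot: [-0.001, 0.986, 0.166, 0.002]
contact_force: [0.2, 0.7, -0.3]
width: 0.0384
```

```bash
python3 -c "
from h import *
rel([.448,.324,.002],19)"
```

```text
t 3.7 pos [0.4498 0.3241 0.0029] phi 19.1 w 0.0384 F [ 0.2  0.7 -0.3] Mz [ 0.01 -0.    0.03]
turn [-0.08 -0.3   0.1 ] shift mm [-1.7 -0.5  0.8]
```

Close on it and lift.

>>> drive_tool --motion "0 0 0 -0.001 0 0.001 25;0 0 0 0 0 0 15;0 0 0 0 0 0 15;0 0 0 0 0 0 15;0 0 0 0 0 0 15;0 0 0 0 0 -0.02 15;0 0 0 0 0 -0.05 15;0 0 0 0 0 -0.05 15;0 0 0 0 0 -0.04 15;0 0 0 0 0 0 15"

```text
clock: 4.95
position: [0.4476, 0.3231, 0.1651]
ee_rot: [-0.001, 0.986, 0.166, 0.001]
contact_force: [-0.7, -0.8, 0.9]
width: 0.0214
```

```bash
python3 -c "
from h import *
rel([.569,.025,.2],19)"
```

```text
t 4.95 pos [0.4476 0.3231 0.1651] phi 19.09 w 0.0214 F [-0.7 -0.8  0.9] Mz [0.05 0.04 0.02]
turn [-0.06 -0.12  0.09] shift mm [ 17.3 321.3 -35.2]
```

```bash
python3 -c "
from h import *
for n in('top','side'):
    p,d=snap(n,'2')
p,_=load('side','2');u=pix('side',get_state()['position'])[0].astype(int);print(u)
a=cv2.resize(p[max(u[1]-50,0):u[1]+50,u[0]-60:u[0]+60,::-1],None,fx=4,fy=4)
b=cv2.resize(p[270:370,260:360,::-1],None,fx=3,fy=4)
cv2.imwrite('pics/d2.png',np.hstack([a,b]))"
```

```text
[320 285]
```

View pics/d2.png

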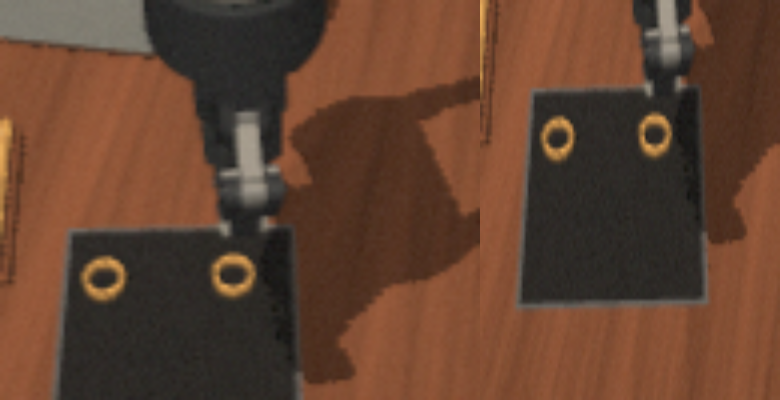

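The third ring is gone from the mat and the jaws stopped at 21 mm, so it is held. Two rings remain. Carry it to the drum.

>>> drive_tool --motion "0 0 0 0 0.03 -0.02 15;0 0 0 0.002 0.05 -0.015 15;0 0 0 0.003 0.055 0 15;0 0 0 0.003 0.055 0 15;0 0 0 0.003 0.055 0 15;0 0 0 0.003 0.04 0 15;0 0 0 0.002 0.03 0 15;0 0 0 0 0 0 15"

```text
clock: 6.05
position: [0.5592, 0.0199, 0.1795]
ee_rot: [-0.0, 0.986, 0.167, -0.018]
contact_force: [-0.5, 0.7, -0.4]
width: 0.0216
```

```bash
python3 -c "
from h import *
rel([.569,.027,.08],19)"
```

```text
t 6.05 pos [0.5592 0.0199 0.1795] phi 19.22 w 0.0216 F [-0.5  0.7 -0.4] Mz [-0.05 -0.   -0.03]
turn [-0.37  2.    0.21] shift mm [15.1 -2.9 99.1]
```

>>> drive_tool --motion "-0.4 2 0 0.012 0 0.01 15;0 0 0 0 0 0 15"

```text
clock: 6.3
position: [0.5677, 0.0249, 0.1656]
ee_rot: [-0.001, 0.986, 0.167, -0.003]
contact_force: [-0.7, -0.6, -0.1]
width: 0.0217
```

```bash
python3 -c "
from h import *
rel([.569,.027,.08],19)"
```

```text
t 6.3 pos [0.5677 0.0249 0.1656] phi 19.18 w 0.0217 F [-0.7 -0.6 -0.1] Mz [0.01 0.05 0.02]
turn [-0.22  0.34  0.18] shift mm [ 2.4 -1.2 85.5]
```

>>> drive_tool --motion "0 0 0 0 0 0.025 15;0 0 0 0 0 0.025 15;0 0 0 0 0 0.025 15;0 0 0 0 0 0.01 15;0 0 0 0 0 0 15"

```text
clock: 6.92
position: [0.5636, 0.0292, 0.0777]
ee_rot: [-0.003, 0.986, 0.169, -0.006]
contact_force: [-0.3, 0.4, 0.2]
width: 0.0216
```

```bash
python3 -c "
from h import *
rel([.569,.027,.075],19)"
```

```text
t 6.92 pos [0.5636 0.0292 0.0777] phi 19.45 w 0.0216 F [-0.3  0.4  0.2] Mz [ 0.03  0.05 -0.02]
turn [-0.41  0.67  0.45] shift mm [4.4 3.9 2.6]
```

Release, then rise.

>>> drive_tool --motion "0 0 0 0 0 0.01 15;0 0 0 0 0 0 42;0 0 0 0 0 0 42;0 0 0 0 0 0 42;0 0 0 0 0 -0.04 42;0 0 0 0 0 -0.05 42;0 0 0 0 0 -0.05 42;0 0 0 0 0 0 42"

```text
clock: 7.92
position: [0.5668, 0.0287, 0.2143]
ee_rot: [-0.002, 0.986, 0.169, -0.004]
contact_force: [0.7, -0.1, -0.9]
width: 0.0358
```

```bash
python3 -c "
from h import *
rel([.466,.265,.2],19)"
```

```text
t 7.92 pos [0.5668 0.0287 0.2143] phi 19.44 w 0.0358 F [ 0.7 -0.1 -0.9] Mz [-0.01 -0.02 -0.08]
turn [-0.29  0.39  0.44] shift mm [ -16.4 -256.3   15.7]
```

>>> drive_tool --motion "0 0 0 -0.002 -0.03 0 42;0 0 0 -0.003 -0.05 0 42;0 0 0 -0.004 -0.055 0 42;0 0 0 -0.004 -0.055 0 42;0 0 0 -0.003 -0.045 0.01 42;0 0 0 0 -0.02 0.02 42;0 0 0 0 0 0 42"

```text
clock: 8.8
position: [0.4615, 0.2689, 0.1798]
ee_rot: [-0.001, 0.986, 0.167, -0.007]
contact_force: [-0.3, -0.5, 0.5]
width: 0.0358
```

```bash
python3 -c "
from h import *
rel([.466,.265,.1],19)
for n,b in(('top',(200,195,240,236)),('side',(278,294,330,340))):
    p,d=snap(n,'3')
    for r in rings(n,p,b):print(n,*r)
p,_=load('top','3');cv2.imwrite('pics/d3.png',cv2.resize(p[140:250,185:350,::-1],None,fx=4.5,fy=4.5))"
```

```text
t 8.8 pos [0.4615 0.2689 0.1798] phi 19.26 w 0.0358 F [-0.3 -0.5  0.5] Mz [-0.01 -0.   -0.02]
turn [-0.29  0.75  0.26] shift mm [ 4.   5.6 79.7]
top [238.1 200.3] 36 [0.5362 0.2377 0.006 ] [0.5343 0.2359 0.006 ]
top [224.4 199.8] 35 [0.5386 0.2814 0.006 ] [0.5388 0.2818 0.006 ]
top [230.2 223.2] 32 [0.4635 0.2633 0.006 ] [0.4655 0.2643 0.006 ]
side [285.3 304.1] 66 [0.5386 0.2841 0.006 ] [0.5382 0.2843 0.006 ]
side [318.  303.1] 67 [0.4657 0.2655 0.006 ] [0.4661 0.2655 0.006 ]
```

View pics/d3.png

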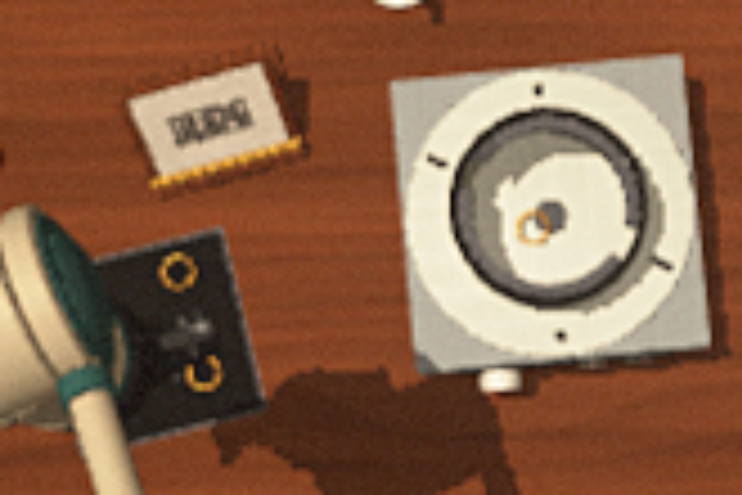

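The first ring lies in the drum at crop (535,228), and two rings are left in place on the mat. Next ring.

>>> drive_tool --motion "-0.3 0.7 0 0.004 0.006 0.02 42;0 0 0 0 0 0.025 42;0 0 0 0 0 0.025 42;0 0 0 0 0 0.025 42;0 0 0 0 0 0.025 42;0 0 0 0 0 0.02 42;0 0 0 0 0 0.01 42;0 0 0 0 0 0 42"

```text
clock: 9.9
position: [0.4826, 0.2552, 0.0341]
ee_rot: [0.001, 0.987, 0.16, 0.01]
contact_force: [0.0, 0.4, 0.1]
width: 0.0354
```

```bash
python3 -c "
from h import *
rel([.466,.265,.002],19)"
```

```text
t 9.9 pos [0.4826 0.2552 0.0341] phi 18.39 w 0.0354 F [0.  0.4 0.1] Mz [-0.   -0.04  0.01]
turn [ 0.26 -1.08 -0.62] shift mm [-13.3 -14.7  31.8]
```

>>> drive_tool --motion "0.3 -1 -0.6 -0.013 -0.015 0.005 42;0 0 0 0 0 0 42;0 0 0 0 0 0.01 42;0 0 0 0 0 0 42"

```text
clock: 10.4
position: [0.4659, 0.2667, 0.0201]
ee_rot: [-0.001, 0.986, 0.165, 0.002]
contact_force: [0.7, 0.1, -0.3]
width: 0.036
```

```bash
python3 -c "
from h import *
rel([.466,.265,.002],19)"
```

```text
t 10.4 pos [0.4659 0.2667 0.0201] phi 19.04 w 0.036 F [ 0.7  0.1 -0.3] Mz [ 0.02 -0.04 -0.03]
turn [-0.07 -0.26  0.04] shift mm [-0.5  1.6 18.1]
```

>>> drive_tool --motion "0 -0.2 0 0 0.001 0.009 42;0 0 0 0 0 0.006 42;0 0 0 0 0 0.003 42;0 0 0 0 0 0 42"

```text
clock: 10.9
position: [0.4665, 0.2656, 0.0005]
ee_rot: [-0.001, 0.986, 0.165, 0.0]
contact_force: [0.7, 0.3, 0.4]
width: 0.036
```

```bash
python3 -c "
from h import *
rel([.466,.265,.002],19)"
```

```text
t 10.9 pos [0.4665 0.2656 0.0005] phi 19.03 w 0.036 F [0.7 0.3 0.4] Mz [-0.02 -0.02 -0.01]
turn [-0.07 -0.03  0.03] shift mm [-0.7  0.4 -1.5]
```

>>> drive_tool --motion "0 0 0 0 0 -0.001 25;0 0 0 0 0 0 15;0 0 0 0 0 0 15;0 0 0 0 0 0 15;0 0 0 0 0 0 15;0 0 0 0 0 -0.02 15;0 0 0 0 0 -0.05 15;0 0 0 0 0 -0.05 15;0 0 0 0 0 -0.05 15;0 0 0 0 0 -0.03 15;0 0 0 0 0 0 15"

```text
clock: 12.28
position: [0.4662, 0.2653, 0.2076]
ee_rot: [-0.001, 0.986, 0.165, -0.0]
contact_force: [0.1, -0.0, -1.2]
width: 0.0216
```

```bash
python3 -c "
from h import *
rel([.569,.013,.2],19)"
```

```text
t 12.28 pos [0.4662 0.2653 0.2076] phi 19.03 w 0.0216 F [ 0.1 -0.  -1.2] Mz [ 0.05 -0.02 -0.01]
turn [-0.07 -0.    0.03] shift mm [ 14.9 272.    7.3]
```

>>> drive_tool --motion "0 0 0 0.002 0.03 0 15;0 0 0 0.003 0.05 0 15;0 0 0 0.004 0.055 0 15;0 0 0 0.004 0.055 0 15;0 0 0 0.003 0.045 0 15;0 0 0 0.002 0.025 0 15;0 0 0 0 0.01 0 15;0 0 0 0 0 0 15"

```text
clock: 13.28
position: [0.5679, 0.0094, 0.1935]
ee_rot: [-0.003, 0.986, 0.166, -0.01]
contact_force: [-0.1, 0.2, -0.6]
width: 0.0213
```

```bash
python3 -c "
from h import *
rel([.577,.011,.08],19)"
```

```text
t 13.28 pos [0.5679 0.0094 0.1935] phi 19.16 w 0.0213 F [-0.1  0.2 -0.6] Mz [-0.05 -0.05  0.01]
turn [-0.53  1.06  0.16] shift mm [ 11.2   2.6 113.3]
```

>>> drive_tool --motion "-0.5 1 0 0.011 0.002 0.02 15;0 0 0 0 0 0.02 15;0 0 0 0 0 0 15"

```text
clock: 13.65
position: [0.5765, 0.0153, 0.1515]
ee_rot: [-0.001, 0.986, 0.168, -0.001]
contact_force: [0.5, -0.2, -0.2]
width: 0.0217
```

```bash
python3 -c "
from h import *
rel([.577,.011,.07],19)"
```

```text
t 13.65 pos [0.5765 0.0153 0.1515] phi 19.34 w 0.0217 F [ 0.5 -0.2 -0.2] Mz [-0.02  0.02  0.02]
turn [-0.19  0.13  0.34] shift mm [-0.8  4.5 81.5]
```

>>> drive_tool --motion "0 0 0 0 0.005 0.025 15;0 0 0 0 0 0.025 15;0 0 0 0 0 0.02 15;0 0 0 0 0 0.01 15;0 0 0 0 0 0 15"

```text
clock: 14.28
position: [0.5795, 0.0152, 0.0739]
ee_rot: [-0.001, 0.985, 0.171, 0.002]
contact_force: [-0.4, -0.3, -0.1]
width: 0.0217
```

```bash
python3 -c "
from h import *
rel([.577,.011,.07],19)"
```

```text
t 14.28 pos [0.5795 0.0152 0.0739] phi 19.64 w 0.0217 F [-0.4 -0.3 -0.1] Mz [-0.04 -0.05  0.01]
turn [-0.12 -0.24  0.64] shift mm [-3.8  3.1  3.9]
```

>>> drive_tool --motion "0 0 0 -0.003 0 0 15;0 0 0 0 0 0 42;0 0 0 0 0 0 42;0 0 0 0 0 0 42;0 0 0 0 0 -0.04 42;0 0 0 0 0 -0.05 42;0 0 0 0 0 -0.05 42;0 0 0 0 0 0 42"

```text
clock: 15.28
position: [0.5772, 0.0136, 0.2207]
ee_rot: [-0.001, 0.985, 0.17, 0.004]
contact_force: [-0.4, 0.3, 0.1]
width: 0.0361
```

```bash
python3 -c "
from h import *
rel([.5385,.2835,.2],19)"
```

```text
t 15.28 pos [0.5772 0.0136 0.2207] phi 19.62 w 0.0361 F [-0.4  0.3  0.1] Mz [-0.03 -0.04  0.03]
turn [-0.02 -0.48  0.62] shift mm [  54.  -267.3   21.2]
```

>>> drive_tool --motion "0 0 0 0.006 -0.03 0 42;0 0 0 0.01 -0.05 0 42;0 0 0 0.011 -0.055 0 42;0 0 0 0.011 -0.055 0 42;0 0 0 0.01 -0.045 0 42;0 0 0 0.006 -0.03 0.02 42;0 0 0 0 0 0.02 42;0 0 0 0 0 0 42"

```text
clock: 16.27
position: [0.535, 0.2881, 0.1714]
ee_rot: [-0.0, 0.986, 0.169, -0.002]
contact_force: [0.4, 0.3, 0.4]
width: 0.0364
```

```bash
python3 -c "
from h import *
rel([.5385,.2835,.1],19)
p,d=snap('side','4')
for r in rings('side',p,(270,290,330,340)):print(*r)
p,d=snap('top','4');cv2.imwrite('pics/d4.png',cv2.resize(p[140:250,185:350,::-1],None,fx=4.5,fy=4.5))"
```

```text
t 16.27 pos [0.535  0.2881 0.1714] phi 19.48 w 0.0364 F [0.4 0.3 0.4] Mz [-0.01 -0.    0.03]
turn [-0.03  0.17  0.48] shift mm [ 2.   5.5 71.4]
[274.2 307.4] 276 [0.5609 0.2979 0.006 ] [0.5778 0.2461 0.006 ]
[285.3 304.1] 67 [0.5387 0.2842 0.006 ] [0.5382 0.2843 0.006 ]
```

View pics/d4.png

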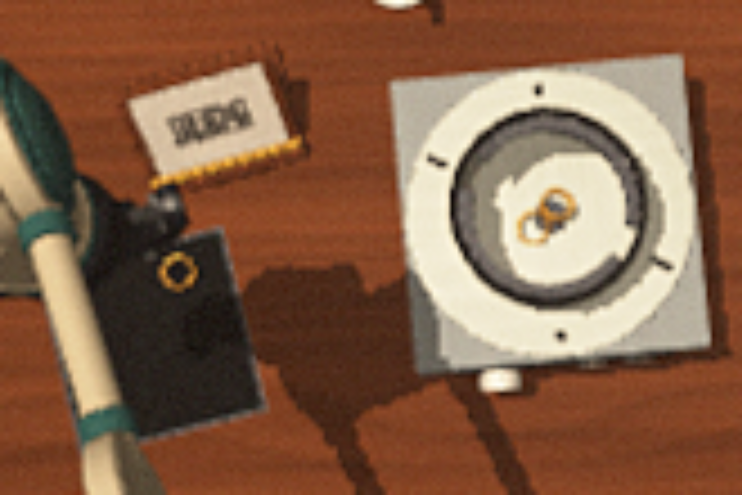

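Two rings are in the drum at crop (535,228) and (557,205). The third is still at crop (179,271), at (0.5385,0.2835).

>>> drive_tool --motion "0 0 -0.4 0.002 0.005 0.02 42;0 0 0 0 0 0.025 42;0 0 0 0 0 0.025 42;0 0 0 0 0 0.025 42;0 0 0 0 0 0.02 42;0 0 0 0 0 0 42"

```text
clock: 17.12
position: [0.5473, 0.2818, 0.0624]
ee_rot: [-0.002, 0.986, 0.169, 0.007]
contact_force: [-0.6, 0.4, 0.1]
width: 0.0359
```

```bash
python3 -c "
from h import *
rel([.5385,.2835,.002],19)"
```

```text
t 17.12 pos [0.5473 0.2818 0.0624] phi 19.45 w 0.0359 F [-0.6  0.4  0.1] Mz [ 0.   -0.01 -0.02]
turn [-0.04 -0.84  0.45] shift mm [-8.6 -4.5 60.3]
```

>>> drive_tool --motion "0 -0.8 0.4 -0.009 -0.004 0.01 42;0 0 0 0 0 0.015 42;0 0 0 -0.001 0 0.015 42;0 0 0 0 0 0 42"

```text
clock: 17.62
position: [0.5379, 0.2825, 0.0225]
ee_rot: [-0.001, 0.986, 0.165, 0.002]
contact_force: [0.1, -0.2, -0.3]
width: 0.0359
```

```bash
python3 -c "
from h import *
rel([.5385,.2835,.002],19)"
```

```text
t 17.62 pos [0.5379 0.2825 0.0225] phi 18.97 w 0.0359 F [ 0.1 -0.2 -0.3] Mz [-0.05  0.03 -0.01]
turn [-0.05 -0.26 -0.03] shift mm [ 0.8 -0.7 20.5]
```

>>> drive_tool --motion "0 -0.2 0 0 0 0.01 42;0 0 0 0 0 0.007 42;0 0 0 0 0 0.003 42;0 0 0 0 0 0 42"

```text
clock: 18.12
position: [0.5386, 0.2828, 0.0013]
ee_rot: [-0.001, 0.986, 0.165, 0.001]
contact_force: [0.5, -0.6, 0.9]
width: 0.036
```

```bash
python3 -c "
from h import *
rel([.5385,.2835,.002],19)"
```

```text
t 18.12 pos [0.5386 0.2828 0.0013] phi 18.97 w 0.036 F [ 0.5 -0.6  0.9] Mz [-0.03  0.01  0.04]
turn [-0.05 -0.1  -0.03] shift mm [ 0.2 -0.7 -0.7]
```

>>> drive_tool --motion "0 0 0 0 0 0 25;0 0 0 0 0 0 15;0 0 0 0 0 0 15;0 0 0 0 0 0 15;0 0 0 0 0 0 15;0 0 0 0 0 -0.02 15;0 0 0 0 0 -0.05 15;0 0 0 0 0 -0.05 15;0 0 0 0 0 -0.05 15;0 0 0 0 0 -0.03 15;0 0 0 0 0 0 15"

```text
clock: 19.5
position: [0.5382, 0.2824, 0.2073]
ee_rot: [-0.001, 0.986, 0.165, 0.0]
contact_force: [0.2, -0.3, -0.3]
width: 0.0215
```

```bash
python3 -c "
from h import *
rel([.562,.012,.2],19)"
```

```text
t 19.5 pos [0.5382 0.2824 0.2073] phi 18.97 w 0.0215 F [ 0.2 -0.3 -0.3] Mz [-0.02 -0.01 -0.01]
turn [-0.05 -0.06 -0.03] shift mm [-65.4 263.5   7. ]
```

>>> drive_tool --motion "0 0 0 -0.008 0.03 0 15;0 0 0 -0.012 0.05 0 15;0 0 0 -0.013 0.055 0 15;0 0 0 -0.013 0.055 0 15;0 0 0 -0.01 0.045 0 15;0 0 0 -0.006 0.025 0 15;0 0 0 0 0.004 0 15;0 0 0 0 0 0 15"

```text
clock: 20.5
position: [0.5602, 0.006, 0.1935]
ee_rot: [-0.003, 0.986, 0.166, -0.009]
contact_force: [0.1, 0.0, 0.6]
width: 0.0215
```

```bash
python3 -c "
from h import *
rel([.562,.012,.08],19)"
```

```text
t 20.5 pos [0.5602 0.006  0.1935] phi 19.09 w 0.0215 F [0.1 0.  0.6] Mz [-0.   -0.02  0.  ]
turn [-0.47  0.97  0.09] shift mm [  5.6  -4.1 113.5]
```

>>> drive_tool --motion "-0.5 1 0 0.005 -0.001 0.02 15;0 0 0 0 0 0.02 15;0 0 0 0 0 0 15"

```text
clock: 20.88
position: [0.5633, 0.013, 0.1514]
ee_rot: [-0.001, 0.986, 0.168, -0.0]
contact_force: [0.2, 1.0, 0.6]
width: 0.0219
```

```bash
python3 -c "
from h import *
rel([.562,.012,.08],19)"
```

```text
t 20.88 pos [0.5633 0.013  0.1514] phi 19.31 w 0.0219 F [0.2 1.  0.6] Mz [ 0.01  0.02 -0.01]
turn [-0.11 -0.    0.31] shift mm [-1.6  0.6 71.4]
```

>>> drive_tool --motion "0 0 0 0 0 0.025 15;0 0 0 0 0 0.025 15;0 0 0 0 0 0.015 15;0 0 0 0 0 0 15;0 0 0 0 0 0 42;0 0 0 0 0 0 42;0 0 0 0 0 0 42;0 0 0 0 0 -0.04 42;0 0 0 0 0 -0.05 42;0 0 0 0 0 -0.05 42;0 0 0 0 0 0 42"

```text
clock: 22.25
position: [0.5665, 0.0161, 0.2356]
ee_rot: [-0.0, 0.985, 0.17, 0.006]
contact_force: [0.9, -0.0, -0.6]
width: 0.0362
```

```bash
python3 -c "
from h import *
rel([.472,-.284,.2],57)"
```

```text
t 22.25 pos [0.5665 0.0161 0.2356] phi 19.55 w 0.0362 F [ 0.9 -0.  -0.6] Mz [ 0.03 -0.01  0.02]
turn [  0.31  -0.58 -37.45] shift mm [-189.8  251.2   34. ]
```

>>> drive_tool --motion "0 0 0 -0.018 0.024 0 42;0 0 0 -0.03 0.04 0 42;0 0 0 -0.035 0.046 0 42;0 0 0 -0.035 0.046 0 42;0 0 0 -0.03 0.04 0 42;0 0 0 -0.015 0.02 0 42;0 0 -9 0 0 0 42;0 0 -10 0 0 0 42;0 0 -10 0 0 0 42;0 0 -8 0 0 0 42;0 0 0 0 0 0 42"

```text
clock: 23.62
position: [0.4773, -0.2485, 0.2242]
ee_rot: [-0.004, 0.876, 0.481, 0.002]
contact_force: [0.7, -0.2, -0.1]
width: 0.0363
```

```bash
python3 -c "
from h import *
rel([.472,-.284,.2],57)
p,d=snap('side','5');cv2.imwrite('pics/d5s.png',cv2.resize(p[120:350,220:400,::-1],None,fx=2.6,fy=2.6))
p,d=snap('top','5');cv2.imwrite('pics/d5.png',cv2.resize(p[130:260,190:450,::-1],None,fx=3,fy=3))"
```

```text
t 23.62 pos [ 0.4773 -0.2485  0.2242] phi 57.56 w 0.0363 F [ 0.7 -0.2 -0.1] Mz [-0.04  0.01  0.01]
turn [-0.33 -0.46  0.56] shift mm [-33.   14.7  23.8]
```

View pics/d5.png

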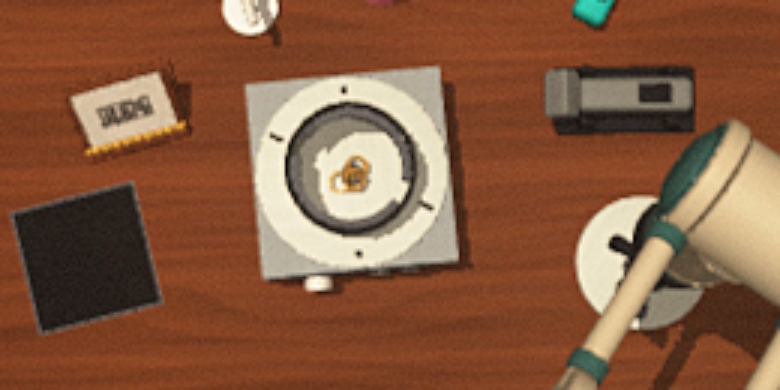

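View pics/d5s.png

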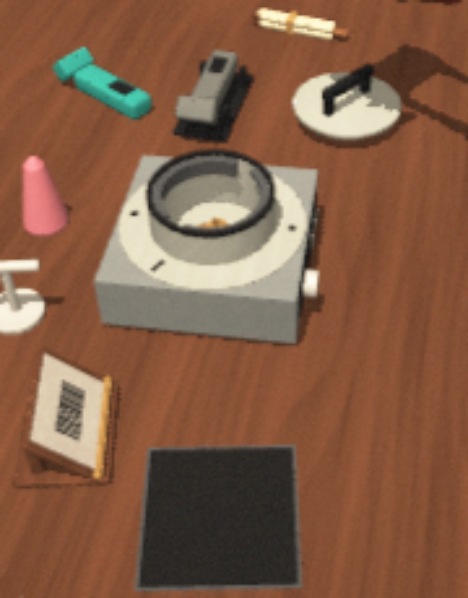

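All three rings are in the drum, around crop (350,177), and the mat is empty. Now I check whether the lid has moved and refine its pose.

```bash
cat >> h.py <<'E'
def bar(n,p,zt=.064,box=None,thr=90):
    x0,y0,x1,y1=box or ((380,195,428,240) if n=="top" else (330,138,380,178))
    m=np.zeros((400,640),bool);m[y0:y1,x0:x1]=1
    m&=p.max(2)<thr
    out=[]
    for c,st,l in blobs(m,40):
        v,u=np.nonzero(l);Q=onz(n,np.c_[u,v],zt)[:,:2].astype(np.float32)
        w,V=np.linalg.eigh(np.cov(Q.T));pr=(Q-Q.mean(0))@V
        out.append((c.round(1),st[4],Q.mean(0).round(4),(Q.mean(0)+V@((pr.max(0)+pr.min(0))/2)).round(4),np.degrees(np.arctan(V[1,1]/V[0,1])).round(1),np.ptp(pr,0).round(3)))
    return out
E
python3 - <<'E'
from h import *
for t in("0","5"):
    p,d=load("side",t);print(t,bar("side",p,.064));
    wh=np.zeros((400,640),bool);wh[130:190,325:385]=1;wh&=p.min(2)>140
    for c,s,l in blobs(wh,200):
        cs,_=cv2.findContours(l.astype(np.uint8),0,2);print(s,onz("side",[cv2.fitEllipse(cs[0])[0]],.024).round(4))
p,d=load("top","0");print(bar("top",p,.062))
print(onz("top",[[403.8,217.1]],.026))
# bar top from depth, both views, frame 0
for n in("top","side"):
    p,d=load(n,"0");C=cloud(n,d);m=(d>0)&(np.hypot(C[...,0]-.473,C[...,1]+.285)<.06)&(C[...,2]>.05)
    q=C[m][:,:2];w,V=np.linalg.eigh(np.cov(q.T));pr=(q-q.mean(0))@V;print(n,q.mean(0).round(4),(q.mean(0)+V@((pr.max(0)+pr.min(0))/2)).round(4),np.degrees(np.arctan(V[1,1]/V[0,1])))
E
```

```text
0 [(array([353.6, 152.7]), np.int32(145), array([ 0.4694, -0.2664], dtype=float32), array([ 0.4681, -0.2601]), np.float64(65.1), array([0.044, 0.117])), (array([354.3, 172.8]), np.int32(112), array([ 0.451 , -0.1606], dtype=float32), array([ 0.4511, -0.169 ]), np.float64(14.1), array([0.048, 0.118]))]
[332 148  42  25 603] [[ 0.474  -0.2784  0.024 ]]
5 [(array([365.4, 149.6]), np.int32(374), array([ 0.4344, -0.2923], dtype=float32), array([ 0.4245, -0.2729]), np.float64(51.4), array([0.108, 0.186])), (array([356.8, 171.9]), np.int32(125), array([ 0.4441, -0.1668], dtype=float32), array([ 0.4407, -0.179 ]), np.float64(26.3), array([0.062, 0.136]))]
[332 149  42  24 492] [[ 0.4795 -0.2691  0.024 ]]
[(array([405.7, 217. ]), np.int32(130), array([ 0.4719, -0.2859], dtype=float32), array([ 0.4716, -0.2861]), np.float64(57.4), array([0.015, 0.089]))]
[[ 0.47295651 -0.28737697  0.026     ]]
top [ 0.4736 -0.2874] [ 0.474  -0.2871] 57.24881223452174
side [ 0.4718 -0.2802] [ 0.4718 -0.2844] 57.159394556043715
```

The lid is unmoved: bar at (0.472,-0.286), 57.3°. Move over it and go down.

>>> drive_tool --motion "-0.3 -0.5 0 -0.033 0.015 0.01 42;0 0 0 0 0 0 42;0 0 0 0 0 0.025 42;0 0 0 0 0 0.025 42;0 0 0 0 0 0.025 42;0 0 0 0 0 0 42"

```text
clock: 24.48
position: [0.4733, -0.2825, 0.1377]
ee_rot: [-0.0, 0.879, 0.478, 0.001]
contact_force: [-0.2, 0.4, 0.1]
width: 0.0357
```

```bash
python3 -c "
from h import *
rel([.472,-.286,.037],57.3)"
```

```text
t 24.48 pos [ 0.4733 -0.2825  0.1377] phi 57.07 w 0.0357 F [-0.2  0.4  0.1] Mz [ 0.02  0.01 -0.04]
turn [ 0.05 -0.12 -0.23] shift mm [ -3.8   0.8 100.7]
```

>>> drive_tool --motion "0 0 0 -0.004 0.001 0.02 42;0 0 0 0 0 0.025 42;0 0 0 0 0 0.02 42;0 0 0 0 0 0 42"

```text
clock: 24.98
position: [0.4759, -0.2872, 0.0767]
ee_rot: [0.004, 0.879, 0.477, 0.003]
contact_force: [0.6, 0.4, -0.0]
width: 0.0357
```

```bash
python3 -c "
from h import *
rel([.472,-.286,.037],57.3)"
```

```text
t 24.98 pos [ 0.4759 -0.2872  0.0767] phi 56.94 w 0.0357 F [ 0.6  0.4 -0. ] Mz [-0.    0.    0.02]
turn [ 0.56 -0.15 -0.36] shift mm [-1.3 -4.3 39.7]
```

>>> drive_tool --motion "0.5 -0.1 -0.4 -0.001 -0.004 0.01 42;0 0 0 0 0 0 42;0 0 0 0 0 0.012 42;0 0 0 0 0 0.012 42;0 0 0 0 0 0 42"

```text
clock: 25.6
position: [0.474, -0.2869, 0.0439]
ee_rot: [0.003, 0.877, 0.48, 0.002]
contact_force: [-0.9, -0.5, -0.1]
width: 0.0359
```

```bash
python3 -c "
from h import *
rel([.472,-.286,.037],57.3)
p,d=snap('side','6');cv2.imwrite('pics/d6.png',cv2.resize(p[110:200,300:420,::-1],None,fx=5,fy=5))"
```

```text
t 25.6 pos [ 0.474  -0.2869  0.0439] phi 57.34 w 0.0359 F [-0.9 -0.5 -0.1] Mz [-0.01  0.03 -0.05]
turn [ 0.36 -0.02  0.04] shift mm [-0.3 -2.2  6.9]
```

View pics/d6.png

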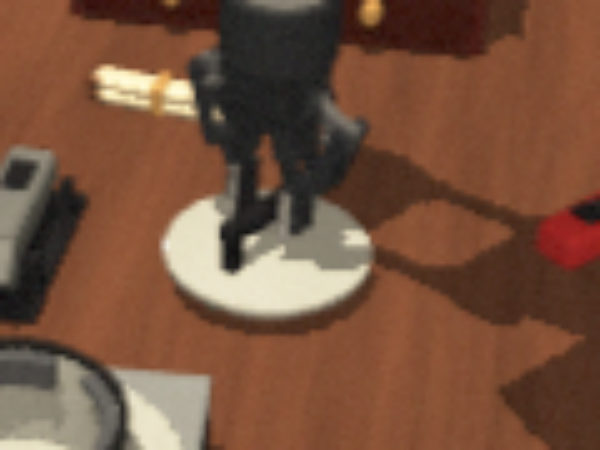

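The bar, at crop (250,235), is between the fingers. Finish the descent and grip firmly.

>>> drive_tool --motion "0.3 0 0 0 -0.002 0.005 42;0 0 0 0 0 0.002 42;0 0 0 0 0 0 42;0 0 0 0 0 0 20;0 0 0 0 0 0 5;0 0 0 0 0 0 5;0 0 0 0 0 0 5;0 0 0 0 0 0 5;0 0 0 0 0 0 5" --newtons 60

```text
clock: 26.78
position: [0.473, -0.2864, 0.0374]
ee_rot: [0.001, 0.877, 0.48, 0.001]
contact_force: [-0.5, -0.2, -0.4]
width: 0.013
```

```bash
python3 -c "
from h import *
rel([.569,.017,.22],64.6)"
```

```text
t 26.77 pos [ 0.473  -0.2864  0.0374] phi 57.34 w 0.013 F [-0.5 -0.2 -0.4] Mz [-0.01  0.03  0.01]
turn [ 0.17 -0.   -7.26] shift mm [ 307.3  -82.3 -182.8]
```

>>> drive_tool --motion "0 0 0 0 0 -0.01 5;0 0 0 0 0 -0.03 5;0 0 0 0 0 -0.04 5;0 0 0 0 0 -0.04 5;0 0 0 0 0 -0.04 5;0 0 0 0 0 -0.03 5;0 0 0 0 0 0 5"

```text
clock: 27.65
position: [0.4713, -0.2851, 0.2347]
ee_rot: [0.0, 0.877, 0.48, 0.0]
contact_force: [0.4, -0.1, -2.5]
width: 0.0127
```

```bash
python3 -c "
from h import *
rel([.569,.017,.22],64.6)"
```

```text
t 27.65 pos [ 0.4713 -0.2851  0.2347] phi 57.35 w 0.0127 F [ 0.4 -0.1 -2.5] Mz [-0.08  0.03 -0.02]
turn [ 0.03 -0.03 -7.25] shift mm [307.1 -80.7  14.8]
```

>>> drive_tool --motion "0 0 0 0.02 -0.005 0 5;0 0 0 0.035 -0.009 0 5;0 0 0 0.045 -0.012 0 5;0 0 0 0.045 -0.012 0 5;0 0 0 0.045 -0.012 0 5;0 0 0 0.04 -0.011 0 5;0 0 0 0.03 -0.008 0 5;0 0 0 0.02 -0.005 0 5;0 0 -4 0 0 0 5;0 0 -3 0 0 0 5;0 0 0 0 0 0 5"

```text
clock: 29.02
position: [0.5503, 0.017, 0.2139]
ee_rot: [-0.018, 0.844, 0.536, -0.011]
contact_force: [1.4, -0.6, -2.0]
width: 0.0127
```

```bash
python3 -c "
from h import *
rel([.569,.017,.18],64.6)"
```

```text
t 29.02 pos [0.5503 0.017  0.2139] phi 64.8 w 0.0127 F [ 1.4 -0.6 -2. ] Mz [-0.   -0.03 -0.03]
turn [-2.4  -0.06  0.2 ] shift mm [ 7.9 18.3 33.2]
```

>>> drive_tool --motion "-2.4 0 0.2 0.008 0.016 0 5;0 0 0 0 0 0 5;0 0 0 0 0 0 5"

```text
clock: 29.4
position: [0.5653, 0.0193, 0.21]
ee_rot: [-0.003, 0.846, 0.534, -0.002]
contact_force: [0.2, 0.5, -2.1]
width: 0.013
```

Run:
```python
from h import *
rel([.569,.017,.18],64.6)
s=get_state();P=s["position"]
zb=P[2]+.019
print("pix",pix("top",P+[0,0,.027]),pix("side",P+[0,0,.027]))
for n in("top","side"):
    p,d=snap(n,"7")
    C=cloud(n,d)
    m=(d>0)&(np.hypot(C[...,0]-.569,C[...,1]-.017)<.09)&(abs(C[...,2]-(zb-.033))<.008)
    q=C[m];print(n,len(q),((q.min(0)+q.max(0))/2).round(4),np.ptp(q,0).round(3),np.median(q[:,2]))
    u=pix(n,P)[0].astype(int);cv2.imwrite(f"pics/d7{n}.png",cv2.resize(p[u[1]-60:u[1]+60,u[0]-70:u[0]+70,::-1],None,fx=5,fy=5))
```

```text
t 29.4 pos [0.5653 0.0193 0.21  ] phi 64.52 w 0.013 F [ 0.2  0.5 -2.1] Mz [-0.04 -0.    0.01]
turn [-0.42  0.07 -0.08] shift mm [-0.4  4.5 30. ]
pix [[304.30450845 181.73744511]] [[299.39616304 154.55893484]]
top 522 [0.5576 0.017  0.1984] [0.121 0.136 0.011] 0.2000900525213758
side 1235 [0.5642 0.0211 0.1981] [0.138 0.137 0.012] 0.19827624120388687
```

View pics/d7side.png

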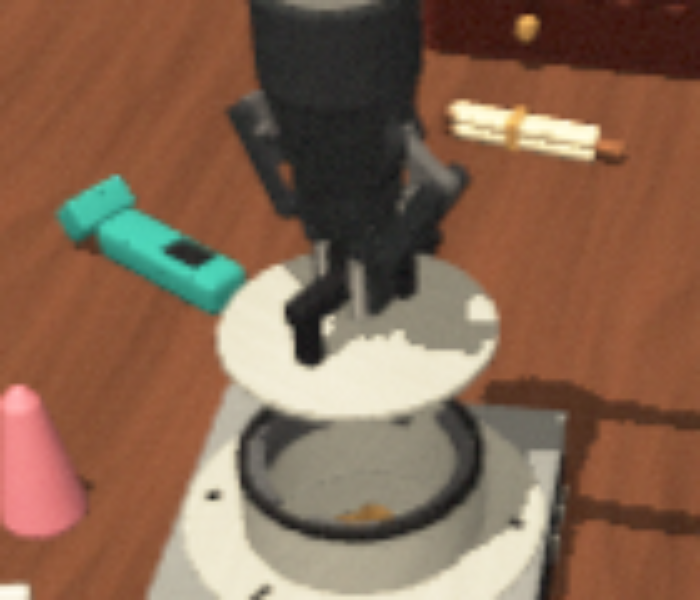

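View pics/d7top.png

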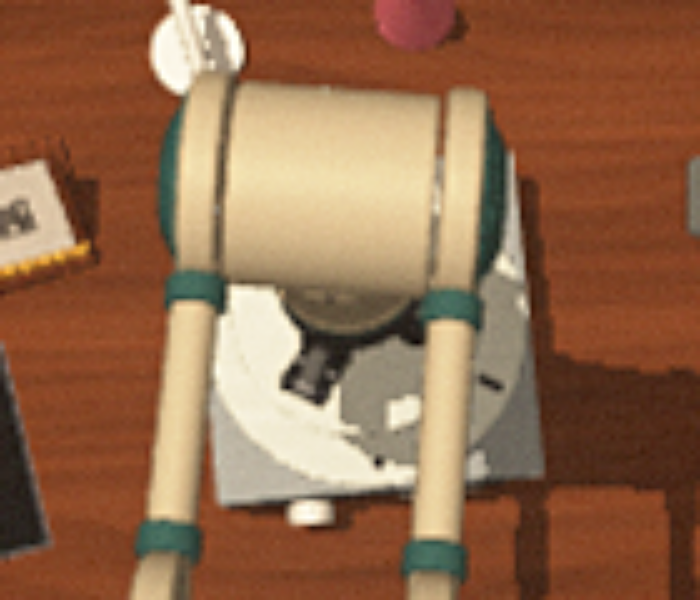

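In the side view the lid hangs level with the bar toward the slots. Its disc centre agrees with the TCP (−3.8/+2.6 mm from the collar by camera, −3.7/+2.3 mm by TCP). Lower to just above the rim, then align.

>>> drive_tool --motion "-0.4 0 0 0 0.004 0.01 5;0 0 0 0 0 0.015 5;0 0 0 0 0 0.015 5;0 0 0 0 0 0 5;0 0 0 0 0 0 5"

```text
clock: 30.12
position: [0.5683, 0.0167, 0.1663]
ee_rot: [-0.0, 0.846, 0.533, -0.001]
contact_force: [0.6, -0.2, -1.9]
width: 0.0129
```

```bash
python3 -c "
from h import *
rel([.569,.0172,.155],64.6)"
```

```text
t 30.12 pos [0.5683 0.0167 0.1663] phi 64.44 w 0.0129 F [ 0.6 -0.2 -1.9] Mz [-0.05 -0.03 -0.01]
turn [-0.1   0.1  -0.16] shift mm [ 0.7  0.5 11.3]
```

>>> drive_tool --motion "0 0 -0.2 0.001 0 0.006 5;0 0 0 0 0 0.005 5;0 0 0 0 0 0 5"

```text
clock: 30.5
position: [0.5693, 0.0177, 0.1553]
ee_rot: [0.0, 0.845, 0.535, -0.001]
contact_force: [-0.7, -0.3, -1.5]
width: 0.0129
```

Run:
```python
from h import *
rel([.569,.0172,.145],64.6)
p,d=snap("side","8");C=cloud("side",d)
P=get_state()["position"];zb=P[2]+.019
m=(d>0)&(np.hypot(C[...,0]-.569,C[...,1]-.017)<.09)&(abs(C[...,2]-(zb-.033))<.008)
q=C[m];print(len(q),((q.min(0)+q.max(0))/2).round(4),np.ptp(q,0).round(3))
```

```text
t 30.5 pos [0.5693 0.0177 0.1553] phi 64.66 w 0.0129 F [-0.7 -0.3 -1.5] Mz [ 0.02 -0.03  0.01]
turn [-0.01  0.07  0.06] shift mm [-0.6 -0.1 10.3]
1191 [0.5686 0.0212 0.1431] [0.139 0.137 0.011]
```

>>> drive_tool --motion "0 0 0 -0.001 0 0.005 5;0 0 0 0 0 0.005 5;0 0 0 0 0 0.004 5;0 0 0 0 0 0 5"

```text
clock: 31.05
position: [0.5691, 0.0167, 0.1408]
ee_rot: [0.001, 0.845, 0.535, -0.0]
contact_force: [-0.3, 0.8, -2.3]
width: 0.0128
```

```bash
python3 -c "
from h import *
rel([.569,.0165,.1335],64.6)"
```

```text
t 31.05 pos [0.5691 0.0167 0.1408] phi 64.66 w 0.0128 F [-0.3  0.8 -2.3] Mz [-0.03 -0.04  0.03]
turn [0.04 0.05 0.06] shift mm [-0.2 -0.   7.3]
```

>>> drive_tool --motion "0 0 0 0 0 0.003 5;0 0 0 0 0 0.003 5;0 0 0 0 0 0 5"

```text
clock: 31.42
position: [0.5693, 0.0167, 0.1345]
ee_rot: [0.001, 0.845, 0.535, -0.0]
contact_force: [0.1, -0.0, -2.5]
width: 0.013
```

>>> drive_tool --motion "0 0 0 0 0 0.002 5;0 0 0 0 0 0 5"

```text
clock: 31.68
position: [0.5696, 0.0167, 0.1329]
ee_rot: [0.001, 0.845, 0.535, 0.0]
contact_force: [0.4, -0.3, -1.3]
width: 0.0131
```

```bash
python3 -c "
from h import *
rel([.569,.0165,.1325],64.6)"
```

```text
t 31.68 pos [0.5696 0.0167 0.1329] phi 64.66 w 0.0131 F [ 0.4 -0.3 -1.3] Mz [ 0.05  0.04 -0.02]
turn [0.1  0.02 0.06] shift mm [-0.4 -0.5  0.4]
```

>>> drive_tool --motion "0 0 0 0 0 0.001 5;0 0 0 0 0 0.001 5;0 0 0 0 0 0 5"

```text
clock: 32.05
position: [0.5697, 0.0166, 0.132]
ee_rot: [0.001, 0.845, 0.535, 0.001]
contact_force: [-0.5, 0.1, 1.3]
width: 0.0129
```

```bash
python3 -c "
from h import *
rel([.569,.0165,.1325],64.6)"
```

```text
t 32.05 pos [0.5697 0.0166 0.132 ] phi 64.66 w 0.0129 F [-0.5  0.1  1.3] Mz [ 0.09  0.16 -0.04]
turn [0.16 0.01 0.06] shift mm [-0.4 -0.5 -0.5]
```

Seated on the seal. The upward force changed as expected, and the height matches a seated lid. Twist clockwise, the free part first.

>>> drive_tool --motion "0 0 5 0 0 0 5;0 0 8 0 0 0 5;0 0 8 0 0 0 5;0 0 8 0 0 0 5;0 0 0 0 0 0 5"

```text
clock: 32.67
position: [0.5713, 0.0163, 0.1329]
ee_rot: [0.002, 0.954, 0.3, 0.003]
contact_force: [-0.6, 0.4, 0.4]
width: 0.0135
```

```bash
python3 -c "
from h import *
rel([.569,.0165,.1325],4.6)"
```

```text
t 32.67 pos [0.5713 0.0163 0.1329] phi 34.88 w 0.0135 F [-0.6  0.4  0.4] Mz [-0.01  0.22 -0.07]
turn [ 0.24 -0.29 30.28] shift mm [-1.8 -1.5  0.3]
```

>>> drive_tool --motion "0.2 -0.3 6 -0.001 -0.001 0.001 5;0 0 6 0 0 0.001 5;0 0 6 0 0 0.0005 5;0 0 0 0 0 0 5" --newtons 90

```text
clock: 33.17
position: [0.5716, 0.0165, 0.1313]
ee_rot: [0.001, 0.989, 0.148, 0.002]
contact_force: [-1.0, -0.1, 0.3]
width: 0.0126
```

```bash
python3 -c "
from h import *
rel([.569,.0165,.1305],4.6)"
```

```text
t 33.17 pos [0.5716 0.0165 0.1313] phi 16.98 w 0.0126 F [-1.  -0.1  0.3] Mz [-0.03  0.14 -0.14]
turn [ 0.17 -0.18 12.38] shift mm [-2.5 -0.7  0.8]
```

>>> drive_tool --motion "0 0 5 -0.001 0 0.001 5;0 0 4 -0.001 0 0.0005 5;0 0 3 0 0 0.0005 5;0 0 2 0 0 0 5;0 0 0 0 0 0 5"

```text
clock: 33.8
position: [0.5708, 0.0176, 0.1302]
ee_rot: [0.0, 1.0, 0.031, 0.003]
contact_force: [-0.0, -0.6, 2.1]
width: 0.0125
```

```bash
python3 -c "
from h import *
rel([.569,.0165,.1295],4.6)"
```

```text
t 33.8 pos [0.5708 0.0176 0.1302] phi 3.59 w 0.0125 F [-0.  -0.6  2.1] Mz [0.02 0.21 0.45]
turn [ 0.05 -0.37 -1.01] shift mm [-1.8  1.   0.7]
```

>>> drive_tool --motion "0 0 3 0 0 0 5;0 0 0 0 0 0 5"

```text
clock: 34.05
position: [0.5708, 0.0179, 0.1302]
ee_rot: [0.001, 1.0, 0.01, 0.003]
contact_force: [-0.5, 1.5, 0.9]
width: 0.0121
```

```bash
python3 -c "
from h import *
rel([.569,.0165,.1295],4.6)"
```

```text
t 34.05 pos [0.5708 0.0179 0.1302] phi 1.1 w 0.0121 F [-0.5  1.5  0.9] Mz [0.29 0.14 1.54]
turn [ 0.09 -0.38 -3.5 ] shift mm [-1.8  1.3  0.7]
```

Hard against the stop, where the moment jumped to 1.5 N m. Let go and rise.

>>> drive_tool --motion "0 0 -2 0 0 0 5;0 0 0 0 0 0 42;0 0 0 0 0 0 42;0 0 0 0 0 0 42;0 0 0 0 0 -0.03 42;0 0 0 0 0 -0.05 42;0 0 0 0 0 -0.03 42;0 0 0 0 0 0 42" --newtons 40

```text
clock: 35.05
position: [0.5701, 0.0164, 0.2418]
ee_rot: [0.001, 1.0, 0.025, 0.003]
contact_force: [-0.1, -0.5, -0.9]
width: 0.0358
```

```bash
python3 -c "
from h import *
rel([.6,-.27,.25],88)"
```

```text
t 35.05 pos [0.5701 0.0164 0.2418] phi 2.89 w 0.0358 F [-0.1 -0.5 -0.9] Mz [ 0.02 -0.    0.03]
turn [  0.32  -0.13 -85.11] shift mm [ 15.4 287.6  -7.4]
```

>>> drive_tool --motion "0 0 0 -0.03 0.03 0 42;0 0 0 -0.035 0.035 0 42;0 0 0 -0.035 0.035 0 42;0 0 0 -0.035 0.035 0 42;0 0 0 -0.02 0.02 0 42;0 0 0 0 0 0 42"

```text
clock: 35.8
position: [0.4158, -0.1493, 0.233]
ee_rot: [-0.001, 1.0, 0.025, -0.003]
contact_force: [-0.8, 0.0, -0.1]
width: 0.0361
```

Run:
```python
from h import *
rel([.6,-.27,.25],88)
for n in("top","side"):
    p,d=snap(n,"9")
    b=(270,150,345,225) if n=="top" else (260,150,350,250)
    print(n,bar(n,p,.156,b))
    C=cloud(n,d);m=(d>0)&(np.hypot(C[...,0]-.569,C[...,1]-.017)<.09)&(C[...,2]>.108)&(C[...,2]<.124)
    q=C[m];print(len(q),((q.min(0)+q.max(0))/2).round(4),np.ptp(q,0).round(3),np.median(q[:,2]).round(4))
    m=(d>0)&(np.hypot(C[...,0]-.569,C[...,1]-.017)<.09)&(C[...,2]>.142)
    q=C[m];w,V=np.linalg.eigh(np.cov(q[:,:2].T));print(len(q),q.mean(0).round(4),"bar top",np.median(q[:,2]).round(4),"ang",np.degrees(np.arctan(V[1,1]/V[0,1])).round(1))
    cv2.imwrite(f"pics/d9{n}.png",cv2.resize(p[120:270,230:430,::-1],None,fx=4,fy=4))
```

```text
t 35.8 pos [ 0.4158 -0.1493  0.233 ] phi 2.87 w 0.0361 F [-0.8  0.  -0.1] Mz [ 0.06 -0.03  0.02]
turn [ -0.3    0.19 -85.13] shift mm [177.8 129.7 -18.1]
top [(array([332.1, 200.9]), np.int32(307), array([ 0.5186, -0.0575], dtype=float32), array([ 0.5319, -0.0564]), np.float64(-27.0), array([0.121, 0.22 ])), (array([306.1, 183.7]), np.int32(127), array([0.5692, 0.0162], dtype=float32), array([0.5698, 0.0163]), np.float64(4.7), array([0.013, 0.085]))]
1486 [0.5728 0.0158 0.1174] [0.138 0.139 0.013] 0.1198
150 [0.5713 0.0159 0.1572] bar top 0.1574 ang 4.1
side [(array([303.5, 163.6]), np.int32(346), array([ 0.5778, -0.0545], dtype=float32), array([ 0.5784, -0.0655]), np.float64(78.0), array([0.06 , 0.124])), (array([299.1, 184.1]), np.int32(257), array([0.5667, 0.0331], dtype=float32), array([0.5663, 0.0401]), np.float64(-0.4), array([0.053, 0.093])), (array([339.9, 211.3]), np.int32(115), array([0.4475, 0.1086], dtype=float32), array([0.4472, 0.1043]), np.float64(-85.2), array([0.012, 0.113])), (array([337. , 239.1]), np.int32(93), array([0.4376, 0.1954], dtype=float32), array([0.4371, 0.1956]), np.float64(89.8), array([0.021, 0.057]))]
1223 [0.5697 0.0172 0.1159] [0.139 0.14  0.016] 0.1185
234 [0.5689 0.0216 0.1522] bar top 0.1538 ang 3.9
```

View pics/d9top.png

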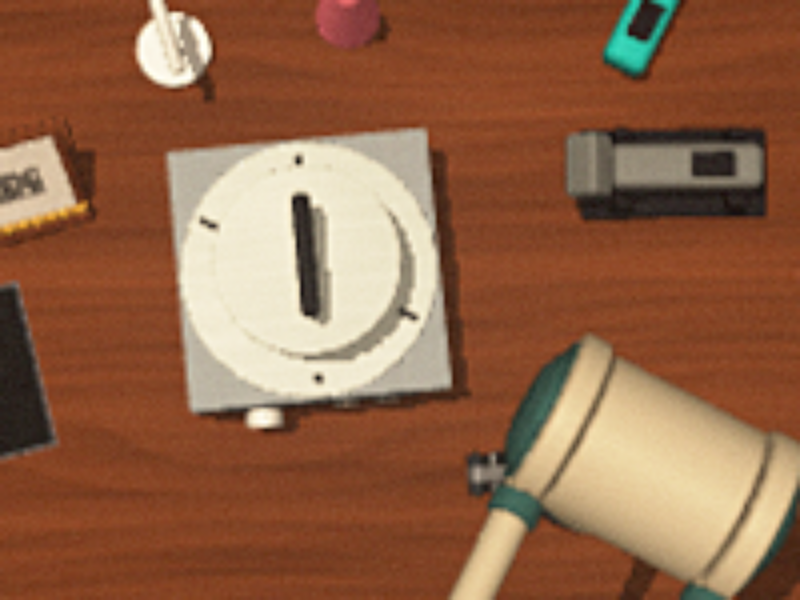

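View pics/d9side.png

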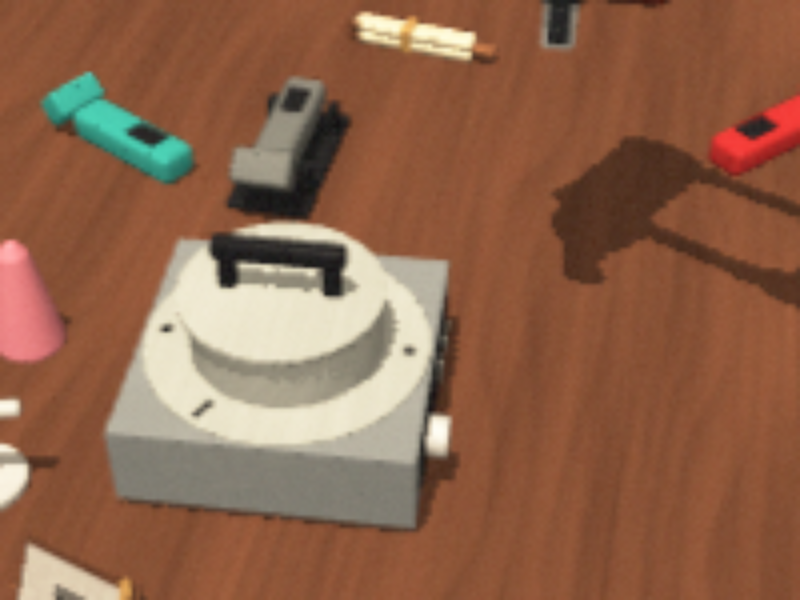

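The lid is locked: the bar lies along the black dots (4.7° against 4.6°), centred, top at about 0.157 as expected. Next I measure the scanner and the label.

```bash
python3 - <<'E'
from h import *
def tri(a,b):
    o1,d1=ray("top",[a]);o2,d2=ray("side",[b]);d1=d1[0];d2=d2[0]
    t=np.linalg.lstsq(np.c_[d1,-d2],o2-o1,rcond=None)[0]
    p,q=o1+t[0]*d1,o2+t[1]*d2;return (p+q)/2,np.linalg.norm(p-q)
lab={}
for n in("top","side"):
    p,d=load(n,"9");C=cloud(n,d)
    bx=(360,140,435,185) if n=="top" else (280,135,325,180)
    hsv=cv2.cvtColor(p,cv2.COLOR_RGB2HSV)
    b=np.zeros((400,640),bool);b[bx[1]:bx[3],bx[0]:bx[2]]=1
    m=b&(d>0)&(C[...,2]>.04)&(C[...,2]<.075)&(hsv[...,1]<90)
    q=C[m];print(n,len(q),q.min(0).round(4),q.max(0).round(4))
    g=b&(d>0)&(C[...,2]>.043)&(C[...,2]<.056)&(hsv[...,1]<90)
    q=C[g];w,V=np.linalg.eigh(np.cov(q[:,:2].T));print("body top",q.mean(0).round(4),"axis",np.degrees(np.arctan2(V[1,1],V[0,1])).round(1))
    a=V[:,1]*np.sign(V[1,1]);e=np.array([-a[1],a[0]])
    q=C[m];s=q[:,:2]@a;t=q[:,:2]@e
    back=s.min();front=s.max();print("len",front-back)
    bm=(s<back+.11)&(s>back+.02)
    tc=(t[bm].min()+t[bm].max())/2
    print("width",np.ptp(t[bm]),"grip from back",(a*(back+.075)+e*tc).round(4),"from front",(a*(front-.082)+e*tc).round(4))
    # grey mask by image
    gm=b&(p.min(2)>75)&(hsv[...,1]<70);print([ (c.round(1),st) for c,st,l in blobs(gm,40)])
    # label
    bx=(210,150,256,184) if n=="top" else (228,254,268,306)
    b=np.zeros((400,640),bool);b[bx[1]:bx[3],bx[0]:bx[2]]=1
    wh=b&(p.min(2)>95)&(hsv[...,1]<90)
    bl=max(blobs(wh,60),key=lambda x:x[1][4])
    cs,_=cv2.findContours(bl[2].astype(np.uint8),0,2);hull=np.zeros((400,640),np.uint8);cv2.fillConvexPoly(hull,cv2.convexHull(cs[0]),1)
    hull=cv2.erode(hull,np.ones((3,3)),iterations=2).astype(bool)
    dk=hull&(p.max(2)<130)
    v,u=np.nonzero(dk);rc=cv2.minAreaRect(np.c_[u,v].astype(np.float32));print("label",len(u),u.mean(),v.mean(),rc,"ticket",bl[0],bl[1])
    lab[n]=rc[0]
    q=C[hull&(d>0)];c=q.mean(0);nn=np.linalg.svd(q-c)[2][2];nn*=np.sign(nn[2]);print("plane",c.round(4),nn.round(3),"az",np.degrees(np.arctan2(nn[1],nn[0])).round(1),"el",np.degrees(np.arcsin(nn[2])).round(1))
print("label tri",tri(lab["top"],lab["side"]))
E
python3 -c "
import cv2;p=cv2.imread('pics/top9.png');a=cv2.resize(p[140:190,205:260],None,fx=7,fy=7);b=cv2.resize(p[140:190,360:430],None,fx=5.5,fy=7)
import numpy as np;cv2.imwrite('pics/d10.png',np.hstack([a,b]))"
```

```text
top 617 [ 0.62   -0.3403  0.0403] [ 0.6734 -0.1872  0.0701]
body top [ 0.6491 -0.2685  0.0505] axis 89.5
len 0.1529752826992482
width 0.04803614734664152 grip from back [ 0.6444 -0.2653] from front [ 0.6444 -0.2693]
[(array([392.2, 160.6]), array([372, 153,  49,  16, 462], dtype=int32))]
label 77 231.06493506493507 166.92207792207793 ((231.41180419921875, 166.64706420898438), (5.820854663848877, 16.97749137878418), 75.96376037597656) ticket [231.10652174 165.85869565] [214 154  35  25 460]
plane [0.6415 0.2529 0.0408] [-0.699 -0.186  0.69 ] az -165.1 el 43.6
side 338 [ 0.6231 -0.3332  0.0402] [ 0.6735 -0.1825  0.0644]
body top [ 0.6453 -0.2504  0.0498] axis 89.6
len 0.15072253733278435
width 0.035310847952864544 grip from back [ 0.6464 -0.2583] from front [ 0.6463 -0.2646]
[(array([298.9, 154.8]), array([288, 140,  23,  27, 279], dtype=int32)), (array([301.9, 177.7]), array([288, 176,  29,   4,  93], dtype=int32))]
label 133 246.41353383458647 276.9398496240602 ((246.54454040527344, 277.554443359375), (8.557319641113281, 20.497766494750977), 5.710593223571777) ticket [245.42727273 277.8025974 ] [231 256  29  44 770]
plane [0.6407 0.2567 0.0407] [-0.68  -0.188  0.708] az -164.6 el 45.1
label tri (array([0.6406128 , 0.25302042, 0.03586873]), np.float64(0.00025368711053753957))
```

View pics/d10.png

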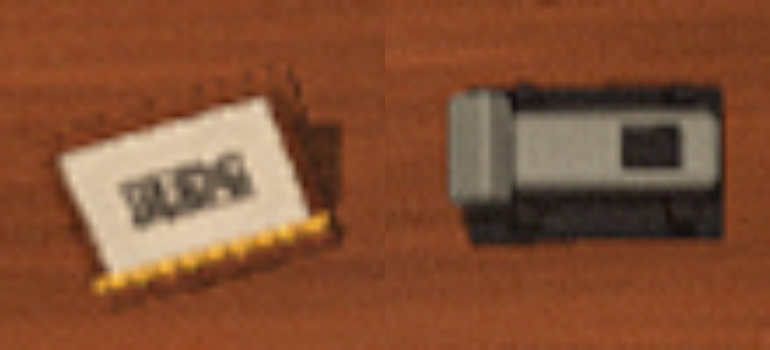

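Run:
```python
from h import *
p,d=load("top","9");hsv=cv2.cvtColor(p,cv2.COLOR_RGB2HSV)
g=cv2.cvtColor(p,cv2.COLOR_RGB2GRAY).astype(int)
print(g[161,364:378]);print(g[158,410:430]);print(g[165,410:430])
for c in(388,394,416): print(c,g[150:176,c])
for uv,z in(([421.4,161.5],.045),([371.5,161.5],.06),([400,155.7],.05),([400,167.3],.05),([400,161.5],.05)): print(uv,onz("top",[uv],z).round(4))
p,d=load("side","9");cv2.imwrite("pics/d11.png",cv2.resize(p[130:185,280:325,::-1],None,fx=10,fy=10,interpolation=cv2.INTER_CUBIC))
```

```text
[ 90  87  83  85  86  85  72  87 121 113 116 118 114 131]
[ 32  28  29  71 128 138 137 138 139 124  92  50  88  81  83  80  80  80
  85  84]
[136 131 132 130 127 123 120 127 123 107  63  41  84  78  80  79  78  80
  78  76]
388 [ 84  88  56  32  19  42 100 133 142 141 145 143 148 145 146 129  90  48
  27  32  25  39  30  32  48  75]
394 [ 85  81  59  33  34  51 103 136 135 138 141 141 139 146 141 126  90  40
  25  36  41  47  41  28  50  79]
416 [ 78  76  46  31  28  54 110 130 137 136 142 135 139 146 137 120  86  39
  26  26  38  33  30  25  60  73]
[421.4, 161.5] [[ 0.6458 -0.3441  0.045 ]]
[371.5, 161.5] [[ 0.6458 -0.1856  0.06  ]]
[400, 155.7] [[ 0.6643 -0.2765  0.05  ]]
[400, 167.3] [[ 0.6278 -0.2754  0.05  ]]
[400, 161.5] [[ 0.646 -0.276  0.05 ]]
```

View pics/d11.png

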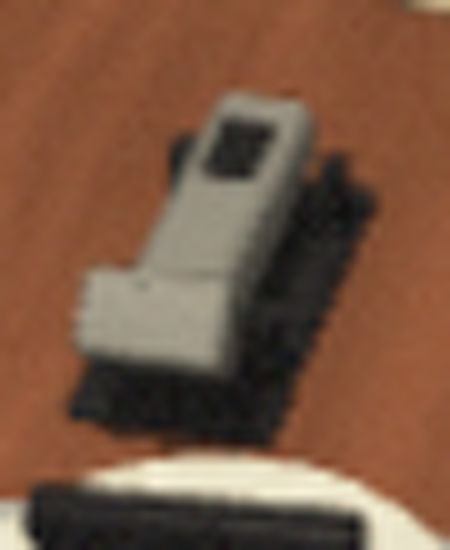

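Label about (0.641,0.254,0.038), beam heading 15°. Scanner grip about (0.6465,-0.267), axis 89.5°. Turn and go over it.

>>> drive_tool --motion "0 0 -8 0 0 0 70;0 0 -10.5 0 0 0 70;0 0 -10.5 0 0 0 70;0 0 -10.5 0 0 0 70;0 0 -10.5 0 0 0 70;0 0 -10.5 0 0 0 70;0 0 -10.5 0 0 0 70;0 0 -10.5 0 0 0 70;0 0 -5 0 0 0 70;0 0 0 0 0 0 70"

```text
clock: 37.15
position: [0.4264, -0.137, 0.2283]
ee_rot: [-0.006, 0.695, 0.719, 0.002]
contact_force: [-0.3, -0.1, 0.2]
width: 0.0597
```

```bash
python3 -c "
from h import *
rel([.6465,-.267,.18],89.5)"
```

```text
t 37.15 pos [ 0.4264 -0.137   0.2283] phi 92.02 w 0.0597 F [-0.3 -0.1  0.2] Mz [ 0.02 -0.04  0.02]
turn [-0.31 -0.61  2.52] shift mm [-138.1  215.6   45.7]
```

>>> drive_tool --motion "-0.3 -0.6 2.5 -0.015 0.023 0 70;0 0 0 -0.03 0.04 0 70;0 0 0 -0.03 0.045 0 70;0 0 0 -0.03 0.045 0 70;0 0 0 -0.02 0.03 0.01 70;0 0 0 -0.01 0.018 0.02 70;0 0 0 0 0 0 70"

```text
clock: 38.02
position: [0.6371, -0.2707, 0.193]
ee_rot: [-0.001, 0.712, 0.702, 0.001]
contact_force: [0.4, 0.1, 0.5]
width: 0.0599
```

```bash
python3 -c "
from h import *
rel([.6465,-.267,.12],89.5)"
```

```text
t 38.02 pos [ 0.6371 -0.2707  0.193 ] phi 89.21 w 0.0599 F [0.4 0.1 0.5] Mz [ 0.01  0.02 -0.01]
turn [-0.01 -0.2  -0.29] shift mm [ 3.6  9.4 73. ]
```

>>> drive_tool --motion "0 -0.2 -0.3 0.004 0.009 0.02 70;0 0 0 0 0 0.025 70;0 0 0 0 0 0.025 70;0 0 0 0 0 0 70"

```text
clock: 38.52
position: [0.6465, -0.2619, 0.1203]
ee_rot: [-0.001, 0.71, 0.704, 0.0]
contact_force: [0.7, -0.3, 0.2]
width: 0.0599
```

```bash
python3 -c "
from h import *
rel([.6465,-.267,.08],89.5)"
```

```text
t 38.52 pos [ 0.6465 -0.2619  0.1203] phi 89.57 w 0.0599 F [ 0.7 -0.3  0.2] Mz [-0.   -0.01  0.03]
turn [-0.01 -0.08  0.07] shift mm [-5.2  0.  40.3]
```

>>> drive_tool --motion "0 0 0 -0.004 0 0.015 70;0 0 0 0 0 0.02 70;0 0 0 0 0 0.015 70;0 0 0 0 0 0 70"

```text
clock: 39.02
position: [0.648, -0.266, 0.0708]
ee_rot: [0.002, 0.71, 0.705, 0.001]
contact_force: [0.7, -0.4, 0.4]
width: 0.0598
```

```bash
python3 -c "
from h import *
rel([.6465,-.267,.018],89.5)
p,d=snap('side','12');cv2.imwrite('pics/d12.png',cv2.resize(p[90:200,250:370,::-1],None,fx=5,fy=5))"
```

```text
t 39.02 pos [ 0.648  -0.266   0.0708] phi 89.59 w 0.0598 F [ 0.7 -0.4  0.4] Mz [-0.02 -0.04 -0.01]
turn [0.27 0.06 0.1 ] shift mm [-1.  -1.7 52.8]
```

View pics/d12.png

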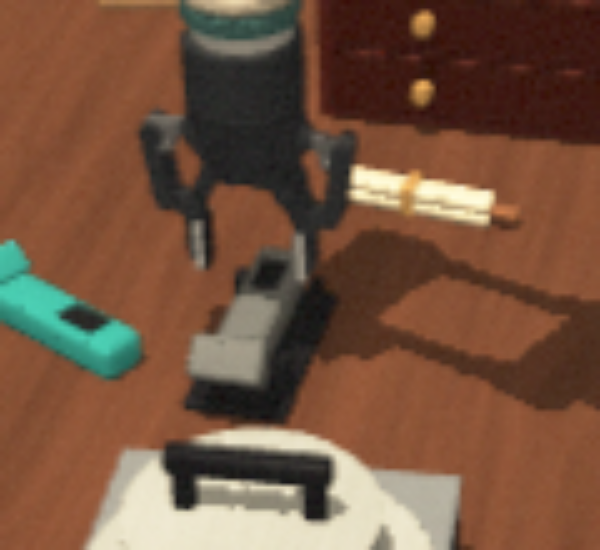

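The fingers straddle the grey body, with the scanner between them at crop (250,310). Descend.

>>> drive_tool --motion "0.2 0 0 -0.001 -0.002 0.012 70;0 0 0 0 0 0.015 70;0 0 0 0 0 0.012 70;0 0 0 0 0 0 70"

```text
clock: 39.58
position: [0.6472, -0.2679, 0.0312]
ee_rot: [0.003, 0.71, 0.705, 0.0]
contact_force: [-0.1, -0.9, 1.1]
width: 0.0602
```

```bash
python3 -c "
from h import *
rel([.6465,-.267,.018],89.5)"
```

```text
t 39.58 pos [ 0.6472 -0.2679  0.0312] phi 89.58 w 0.0602 F [-0.1 -0.9  1.1] Mz [ 0.01 -0.07 -0.01]
turn [0.24 0.17 0.08] shift mm [ 1.  -0.8 13.2]
```

>>> drive_tool --motion "0.2 0.2 0 0.001 -0.001 0.007 70;0 0 0 0 0 0.004 70;0 0 0 0 0 0 70;0 0 0 0 0 0 50;0 0 0 0 0 0 35;0 0 0 0 0 0 35;0 0 0 0 0 0 35;0 0 0 0 0 0 35" --newtons 50

```text
clock: 40.58
position: [0.6471, -0.2672, 0.0204]
ee_rot: [0.001, 0.71, 0.705, 0.001]
contact_force: [-0.3, -0.2, -0.6]
width: 0.0353
```

```bash
python3 -c "
from h import *
rel([.6465,-.267,.018],89.5)"
```

```text
t 40.58 pos [ 0.6471 -0.2672  0.0204] phi 89.59 w 0.0353 F [-0.3 -0.2 -0.6] Mz [ 0.01 -0.    0.02]
turn [0.14 0.01 0.09] shift mm [ 0.2 -0.6  2.4]
```

Gripped at 35 mm, TCP (0.647,-0.267,0.0204). Lift.

>>> drive_tool --motion "0 0 0 0 0 0 25;0 0 0 0 0 -0.01 25;0 0 0 0 0 -0.025 25;0 0 0 0 0 -0.04 25;0 0 0 0 0 -0.05 25;0 0 0 0 0 -0.05 25;0 0 0 0 0 -0.04 25;0 0 0 0 0 0 25"

```text
clock: 41.58
position: [0.6456, -0.2668, 0.2438]
ee_rot: [0.0, 0.71, 0.705, 0.0]
contact_force: [0.7, -0.4, -2.5]
width: 0.0354
```

```bash
python3 -c "
from h import *
rel([.5022,.2168,.22],15.1)"
```

```text
t 41.58 pos [ 0.6456 -0.2668  0.2438] phi 89.59 w 0.0354 F [ 0.7 -0.4 -2.5] Mz [0.01 0.01 0.02]
turn [ 2.000e-02 -5.000e-02  7.449e+01] shift mm [ 482.6 -146.8   23.9]
```

>>> drive_tool --motion "0 0 0 0.02 -0.006 -0.002 25;0 0 0 0.04 -0.012 -0.002 25;0 0 0 0.047 -0.014 -0.002 25;0 0 0 0.047 -0.014 -0.002 25;0 0 0 0.047 -0.014 -0.002 25;0 0 0 0.047 -0.014 -0.002 25;0 0 0 0.047 -0.014 -0.002 25;0 0 0 0.047 -0.014 -0.002 25;0 0 0 0.047 -0.014 0 25;0 0 0 0.035 -0.011 0 25;0 0 0 0.02 -0.006 0 25;0 0 0 0 0 0 25"

```text
clock: 43.08
position: [0.4874, 0.2038, 0.2427]
ee_rot: [-0.021, 0.708, 0.706, -0.012]
contact_force: [1.2, -0.8, -1.6]
width: 0.0355
```

```bash
python3 -c "
from h import *
rel([.5022,.2168,.22],15.1)"
```

```text
t 43.08 pos [0.4874 0.2038 0.2427] phi 89.83 w 0.0355 F [ 1.2 -0.8 -1.6] Mz [-0.05 -0.03 -0.02]
turn [-2.77  1.17 74.74] shift mm [12.8 15.8 22.2]
```

>>> drive_tool --motion "0 0 7 0 0 0 25;0 0 9 0 0 0 25;0 0 9 0 0 0 25;0 0 9 0 0 0 25;0 0 9 0 0 0 25;0 0 9 0 0 0 25;0 0 9 0 0 0 25;0 0 9 0 0 0 25;0 0 4 0 0 0 25;0 0 0 0 0 0 25"

```text
clock: 44.32
position: [0.4756, 0.1955, 0.2304]
ee_rot: [-0.005, 0.993, 0.114, -0.037]
contact_force: [-0.0, 0.2, -2.1]
width: 0.0354
```

```bash
python3 -c "
from h import *
rel([.5022,.2168,.15],15.1)"
```

```text
t 44.33 pos [0.4756 0.1955 0.2304] phi 13.17 w 0.0354 F [-0.   0.2 -2.1] Mz [-0.05 -0.03  0.01]
turn [-1.09  4.1  -1.96] shift mm [ 36.5 -13.3  78.2]
```

>>> drive_tool --motion "-1 4 -2 0.03 -0.013 0 25;0 0 0 0 0 0 25;0 0 0 0 0 0.02 25;0 0 0 0 0 0.025 25;0 0 0 0 0 0 25"

```text
clock: 44.95
position: [0.4983, 0.2116, 0.1801]
ee_rot: [0.001, 0.991, 0.133, -0.005]
contact_force: [0.0, -0.2, -1.2]
width: 0.0349
```

```bash
python3 -c "
from h import *
rel([.5022,.2168,.0937],15.1)"
```

```text
t 44.95 pos [0.4983 0.2116 0.1801] phi 15.34 w 0.0349 F [ 0.  -0.2 -1.2] Mz [ 0.   -0.02 -0.02]
turn [0.05 0.55 0.24] shift mm [ 6.  -4.1 86.3]
```

>>> drive_tool --motion "0 0.5 0.2 0.004 -0.004 0.02 25;0 0 0 0 0 0.022 25;0 0 0 0 0 0.022 25;0 0 0 0 0 0.012 25;0 0 0 0 0 0 25;0 0 0 0 0 0 25"

```text
clock: 45.7
position: [0.5036, 0.2154, 0.1077]
ee_rot: [0.001, 0.991, 0.132, 0.003]
contact_force: [0.4, -0.4, -1.9]
width: 0.0351
```

```bash
cat > scan.py <<'E'
from h import *
rel([.5022,.2168,.0937],15.1)
s=get_state();q=s["ee_rot"];M=R.from_quat([q[1],q[2],q[3],q[0]]).as_matrix()
# scanner frame: x = tool x, z = -tool z ; grip = TCP - 15.6mm tool z
X,Z=M[:,0],-M[:,2];Y=np.cross(Z,X);g=s["position"]+.0156*Z
w=g+.073*X-.0006*Z;b=(X-Z)/2**.5;up=(X+Z)/2**.5
L=np.array([.641,.254,.038]);r=L-w
n=np.array([-.683,-.183,.707])
print("x,y,z",(r@b).round(4),(r@Y).round(4),(r@up).round(4),"ang",np.degrees(np.arccos(-b@n)).round(1))
E
python3 scan.py
```

```text
t 45.7 pos [0.5036 0.2154 0.1077] phi 15.15 w 0.0351 F [ 0.4 -0.4 -1.9] Mz [ 0.    0.03 -0.03]
turn [ 0.1  -0.28  0.05] shift mm [-1.1 -1.7 14. ]
x,y,z 0.1094 0.0015 -0.0114 ang 0.8
```

>>> drive_tool --motion "0 -0.3 0 -0.001 -0.002 0.009 25;0 0 0 0 0 0.005 25;0 0 0 0 0 0 25;0 0 0 0 0 0 25;0 0 0 0 0 0 25;0 0 0 0 0 0 25;0 0 0 0 0 0 25;0 0 0 0 0 0 25;0 0 0 0 0 0 25"

```text
clock: 46.82
position: [0.5033, 0.2176, 0.0946]
ee_rot: [0.001, 0.991, 0.132, 0.001]
contact_force: [0.1, -0.3, -1.1]
width: 0.0353
```

```bash
python3 scan.py
python3 - <<'E'
from h import *
for n in("top","side"): snap(n,"13")
p,_=load("side","13");cv2.imwrite("pics/d13.png",cv2.resize(p[150:320,210:370,::-1],None,fx=3.5,fy=3.5))
p,_=load("top","13");cv2.imwrite("pics/d13t.png",cv2.resize(p[130:260,190:350,::-1],None,fx=4,fy=4))
E
```

```text
t 46.83 pos [0.5033 0.2176 0.0946] phi 15.16 w 0.0353 F [ 0.1 -0.3 -1.1] Mz [-0.    0.    0.02]
turn [ 0.09 -0.16  0.06] shift mm [-1.2  0.5  0.9]
x,y,z 0.0999 -0.0008 -0.0019 ang 0.8
```

View pics/d13.png

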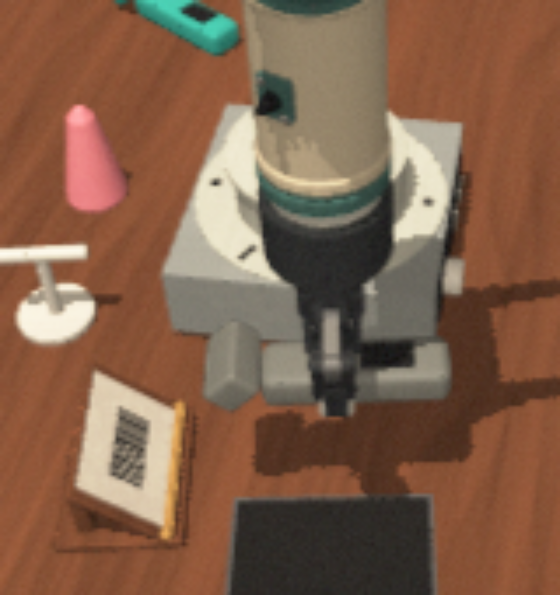

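View pics/d13t.png

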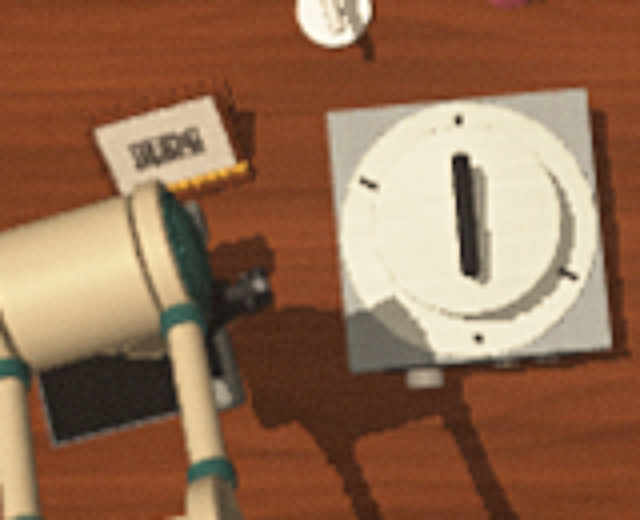

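The side view shows the scanner level with its nose aimed at the barcode. My figures put the label at 100 mm, within 2 mm of the beam and 1° of square. Hold still for another 2 s.

>>> drive_tool --motion "0 0 0 0 0 0 25;0 0 0 0 0 0 25;0 0 0 0 0 0 25;0 0 0 0 0 0 25;0 0 0 0 0 0 25;0 0 0 0 0 0 25;0 0 0 0 0 0 25;0 0 0 0 0 0 25;0 0 0 0 0 0 25;0 0 0 0 0 0 25;0 0 0 0 0 0 25;0 0 0 0 0 0 25"

```text
clock: 48.42
position: [0.5033, 0.2176, 0.0946]
ee_rot: [0.001, 0.991, 0.132, 0.001]
contact_force: [-1.2, 0.0, -2.4]
width: 0.0353
```

```bash
python3 scan.py
```

```text
t 48.42 pos [0.5033 0.2176 0.0946] phi 15.16 w 0.0353 F [-1.2  0.  -2.4] Mz [ 0.01 -0.04  0.05]
turn [ 0.09 -0.15  0.06] shift mm [-1.2  0.5  0.9]
x,y,z 0.0999 -0.0008 -0.0019 ang 0.8
```

>>> drive_tool --motion "0 0 0 0 0 0 25;0 0 0 0 0 0 25;0 0 0 0 0 0 25;0 0 0 0 0 0 25;0 0 0 0 0 -0.02 25;0 0 0 -0.01 0 -0.04 25;0 0 0 -0.01 0 -0.05 25;0 0 0 0 0 -0.05 25;0 0 0 0 0 0 25"

```text
clock: 49.55
position: [0.4826, 0.2122, 0.2584]
ee_rot: [0.001, 0.991, 0.132, 0.0]
contact_force: [0.9, -0.9, -2.0]
width: 0.0351
```

```bash
python3 -c "
from h import *
rel([.6471,-.2672,.25],89.6)"
```

```text
t 49.55 pos [0.4826 0.2122 0.2584] phi 15.16 w 0.0351 F [ 0.9 -0.9 -2. ] Mz [-0.02  0.01 -0.03]
turn [ 1.000e-01  3.000e-02 -7.444e+01] shift mm [ 33.4 505.7   9.3]
```

>>> drive_tool --motion "0 0 0 0.001 0.02 -0.002 25;0 0 0 0.003 0.04 -0.002 25;0 0 0 0.004 0.05 -0.002 25;0 0 0 0.004 0.05 -0.002 25;0 0 0 0.004 0.05 -0.002 25;0 0 0 0.004 0.05 -0.002 25;0 0 0 0.004 0.05 -0.002 25;0 0 0 0.004 0.05 0 25;0 0 0 0.003 0.05 0 25;0 0 0 0.002 0.035 0 25;0 0 0 0 0.02 0 25;0 0 0 0 0 0 25"

```text
clock: 51.05
position: [0.6336, -0.2391, 0.2502]
ee_rot: [-0.006, 0.991, 0.133, -0.014]
contact_force: [0.0, 0.3, -1.7]
width: 0.0354
```

```bash
python3 -c "
from h import *
rel([.6471,-.2672,.25],89.6)"
```

```text
t 51.05 pos [ 0.6336 -0.2391  0.2502] phi 15.33 w 0.0354 F [ 0.   0.3 -1.7] Mz [ 0.02 -0.02  0.04]
turn [ -1.71   0.64 -74.28] shift mm [ 5.6 30.7 -0.5]
```

>>> drive_tool --motion "0 0 -7 0 0 0 25;0 0 -9 0 0 0 25;0 0 -9 0 0 0 25;0 0 -9 0 0 0 25;0 0 -9 0 0 0 25;0 0 -9 0 0 0 25;0 0 -9 0 0 0 25;0 0 -8 0 0 0 25;0 0 -4 0 0 0 25;0 0 0 0 0 0 25"

```text
clock: 52.3
position: [0.6275, -0.2158, 0.2493]
ee_rot: [-0.022, 0.696, 0.717, -0.005]
contact_force: [0.1, -0.2, -2.1]
width: 0.0358
```

```bash
python3 -c "
from h import *
rel([.6471,-.2672,.2],89.6)"
```

```text
t 52.3 pos [ 0.6275 -0.2158  0.2493] phi 91.67 w 0.0358 F [ 0.1 -0.2 -2.1] Mz [-0.05 -0.01  0.02]
turn [-2.18 -1.43  2.09] shift mm [-53.2  19.9  47.3]
```

>>> drive_tool --motion "-2 -1.4 2 -0.025 0.01 0 25;0 0 0 -0.025 0.008 0 25;0 0 0 0 0 0 25;0 0 0 0 0 0.02 25;0 0 0 0 0 0.025 25;0 0 0 0 0 0 25"

```text
clock: 53.05
position: [0.6447, -0.2568, 0.2033]
ee_rot: [-0.004, 0.709, 0.705, 0.001]
contact_force: [0.1, 0.2, -1.6]
width: 0.0354
```

```bash
python3 -c "
from h import *
rel([.6471,-.2672,.1],89.6)"
```

```text
t 53.05 pos [ 0.6447 -0.2568  0.2033] phi 89.65 w 0.0354 F [ 0.1  0.2 -1.6] Mz [ 0.    0.03 -0.03]
turn [-0.23 -0.35  0.05] shift mm [-11.    2.9 103.3]
```

>>> drive_tool --motion "-0.2 -0.3 0 -0.009 0.002 0.02 25;0 0 0 0 0 0.025 25;0 0 0 0 0 0.025 25;0 0 0 0 0 0.015 25;0 0 0 0 0 0 25"

```text
clock: 53.68
position: [0.6495, -0.2627, 0.1234]
ee_rot: [0.003, 0.709, 0.705, 0.002]
contact_force: [-0.4, -0.5, -2.0]
width: 0.0352
```

```bash
python3 -c "
from h import *
rel([.6471,-.2672,.06],89.6)"
```

```text
t 53.67 pos [ 0.6495 -0.2627  0.1234] phi 89.7 w 0.0352 F [-0.4 -0.5 -2. ] Mz [-0.02  0.02  0.02]
turn [0.45 0.05 0.1 ] shift mm [-4.5 -2.8 63.4]
```

>>> drive_tool --motion "0.4 0 0.1 -0.005 -0.002 0.015 25;0 0 0 0 0 0.02 25;0 0 0 0 0 0.015 25;0 0 0 0 0 0 25;0 0 0 0 0 0 25"

```text
clock: 54.3
position: [0.6498, -0.2698, 0.0746]
ee_rot: [0.004, 0.71, 0.704, 0.001]
contact_force: [0.7, 0.9, -1.8]
width: 0.0353
```

```bash
python3 -c "
from h import *
rel([.6471,-.2672,.0204],89.6)"
```

```text
t 54.3 pos [ 0.6498 -0.2698  0.0746] phi 89.57 w 0.0353 F [ 0.7  0.9 -1.8] Mz [ 0.01 -0.04 -0.07]
turn [ 0.34  0.26 -0.03] shift mm [ 2.9 -3.1 54.2]
```

>>> drive_tool --motion "0.3 0.3 0 0.003 -0.003 0.012 25;0 0 0 0 0 0.012 25;0 0 0 0 0 0 25;0 0 0 0 0 0 25"

```text
clock: 54.8
position: [0.6472, -0.2669, 0.05]
ee_rot: [0.001, 0.71, 0.704, 0.001]
contact_force: [-0.3, 0.1, -1.4]
width: 0.0355
```

```bash
python3 -c "
from h import *
rel([.6471,-.2672,.0204],89.6)"
```

```text
t 54.8 pos [ 0.6472 -0.2669  0.05  ] phi 89.58 w 0.0355 F [-0.3  0.1 -1.4] Mz [ 0.    0.04 -0.02]
turn [ 0.11 -0.02 -0.02] shift mm [-0.3 -0.2 29.6]
```

>>> drive_tool --motion "0 0 0 0 0 0.008 25;0 0 0 0 0 0.008 25;0 0 0 0 0 0.005 25;0 0 0 0 0 0 25;0 0 0 0 0 0 25"

```text
clock: 55.42
position: [0.6476, -0.267, 0.0277]
ee_rot: [0.001, 0.71, 0.704, 0.001]
contact_force: [-1.0, 0.1, -1.7]
width: 0.035
```

```bash
python3 -c "
from h import *
rel([.6471,-.2672,.0204],89.6)"
```

```text
t 55.42 pos [ 0.6476 -0.267   0.0277] phi 89.58 w 0.035 F [-1.   0.1 -1.7] Mz [-0.03 -0.03 -0.02]
turn [ 0.14 -0.   -0.02] shift mm [-0.2 -0.5  7.3]
```

>>> drive_tool --motion "0 0 0 0 0 0.004 25;0 0 0 0 0 0.003 25;0 0 0 0 0 0 25;0 0 0 0 0 0 25"

```text
clock: 55.92
position: [0.6479, -0.2672, 0.0207]
ee_rot: [0.001, 0.71, 0.704, 0.001]
contact_force: [-0.0, 0.3, -2.6]
width: 0.0355
```

```bash
python3 -c "
from h import *
rel([.6471,-.2672,.0204],89.6)"
```

```text
t 55.92 pos [ 0.6479 -0.2672  0.0207] phi 89.58 w 0.0355 F [-0.   0.3 -2.6] Mz [-0.01 -0.02  0.02]
turn [ 0.19  0.02 -0.02] shift mm [-0.  -0.8  0.3]
```

>>> drive_tool --motion "0 0 0 0 -0.001 0.001 25;0 0 0 0 0 0 40;0 0 0 0 0 0 70;0 0 0 0 0 0 70;0 0 0 0 0 0 70;0 0 0 0 0 -0.015 70;0 0 0 0 0 -0.03 70;0 0 0 0 0 -0.05 70;0 0 0 0 0 -0.05 70;0 0 0 0 0 -0.04 70;0 0 0 0 0 0 70"

```text
clock: 57.3
position: [0.6474, -0.2677, 0.2177]
ee_rot: [0.005, 0.71, 0.704, 0.002]
contact_force: [0.2, -0.1, -0.4]
width: 0.0598
```

>>> drive_tool --motion "0 0 0 0 -0.03 -0.01 70;0 0 0 0 -0.05 0 70;0 0 0 0 -0.05 0 70;0 0 0 0 -0.05 0 70;0 0 0 0 -0.05 0 70;0 0 0 0 -0.03 0 70;0 0 0 0 0 0 70"

```text
clock: 58.18
position: [0.377, -0.2629, 0.2223]
ee_rot: [0.003, 0.709, 0.705, 0.001]
contact_force: [0.1, 0.1, -0.3]
width: 0.0596
```

Run:
```python
from h import *
rel([.4,-.267,.2])
for n in("top","side"):
    p,d=snap(n,"14");p0,d0=load(n,"9")
    C=cloud(n,d)
    hsv=cv2.cvtColor(p,cv2.COLOR_RGB2HSV)
    for t,(pp,dd) in(("old",(p0,d0)),("new",(p,d))):
        C=cloud(n,dd);hsv=cv2.cvtColor(pp,cv2.COLOR_RGB2HSV)
        b=np.zeros((400,640),bool);bx=(360,140,435,185) if n=="top" else (280,135,325,180);b[bx[1]:bx[3],bx[0]:bx[2]]=1
        gm=b&(pp.min(2)>75)&(hsv[...,1]<70)
        print(n,t,[(c.round(1),st) for c,st,l in blobs(gm,40)][:1])
        m=gm&(C[...,2]>.043)&(C[...,2]<.056);print(C[m].mean(0).round(4))
    print("bar",bar(n,p,.156,(270,150,345,225))) if n=="top" else 0
    cv2.imwrite(f"pics/d14{n}.png",cv2.resize(p[100:260,200:440,::-1],None,fx=3.3,fy=3.3))
```

```text
t 58.17 pos [ 0.377  -0.2629  0.2223] phi 89.64 w 0.0596 F [ 0.1  0.1 -0.3] Mz [ 0.   -0.02  0.01]
turn [0.34 0.11 0.  ] shift mm [-3.9 22.9 22.5]
top old [(array([392.2, 160.6]), array([372, 153,  49,  16, 462], dtype=int32))]
[ 0.6488 -0.2632  0.0506]
top new [(array([392.7, 161. ]), array([372, 153,  49,  16, 471], dtype=int32))]
[ 0.6472 -0.2646  0.0507]
bar [(array([332.2, 200.9]), np.int32(304), array([ 0.5185, -0.0578], dtype=float32), array([ 0.5322, -0.0561]), np.float64(-26.8), array([0.121, 0.22 ])), (array([306.1, 183.7]), np.int32(129), array([0.569 , 0.0162], dtype=float32), array([0.5699, 0.0163]), np.float64(4.5), array([0.013, 0.085]))]
side old [(array([298.9, 154.8]), array([288, 140,  23,  27, 279], dtype=int32))]
[ 0.6459 -0.2444  0.0496]
side new [(array([298.9, 155.1]), array([288, 140,  23,  27, 276], dtype=int32))]
[ 0.6445 -0.244   0.0494]
```

View pics/d14top.png

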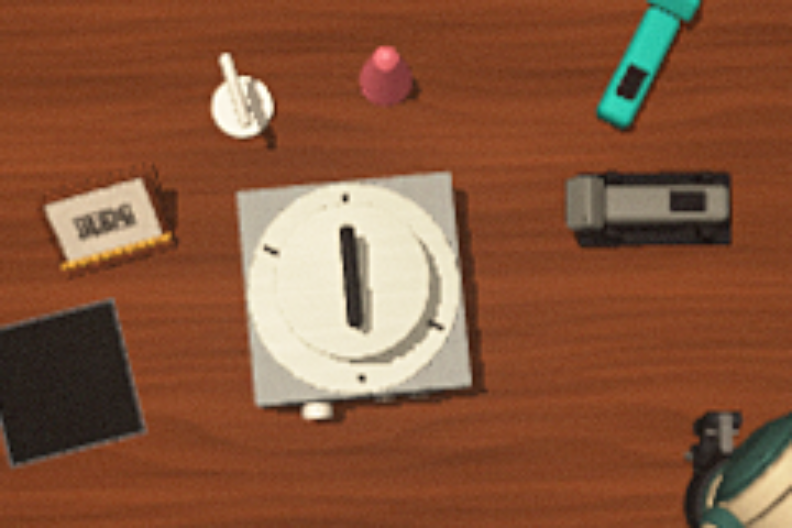

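View pics/d14side.png

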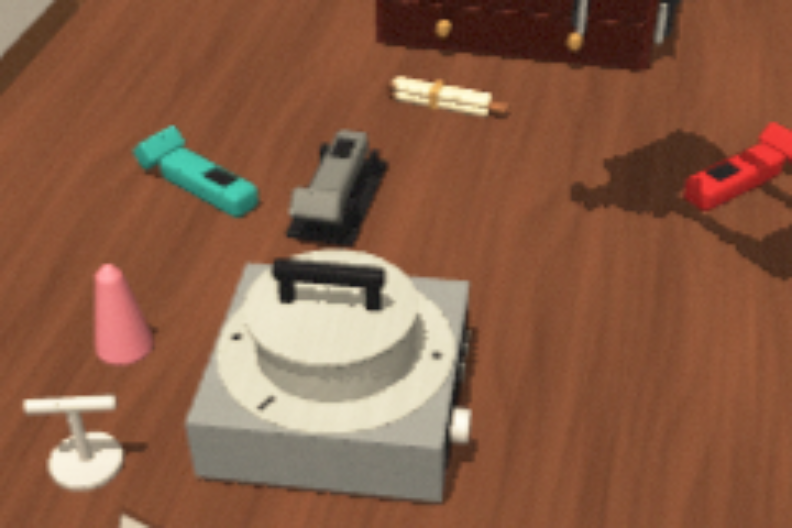

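The scanner lies back in its dock, within about 1.5 mm of where it started. The lid is locked and the bystanders are in place. Hand in.

```bash
python3 -c "
from rig import *
print(get_state()['clock']);print(sign_off())"
```

```text
58.275
the job is handed in; nothing more can be done
None
```

The job is done and handed in at 58 s; the hand-in gives no verdict.

- **Rings:** All three gold rings from the mat went into the drum. The last picture before the lid went on showed them on the drum floor and the mat empty.
- **Lid:** I lowered it through the slots and twisted it clockwise onto its stop, where the moment jumped to 1.5 N m. Afterwards the bar read 4.5–4.7° against a locked line of about 4.6°, centred within about 2 mm. The top camera put its top at 0.157 m, where locked should be 0.1565; the side camera read 0.154, partly because it also sees the side of the bar.
- **Scan:** I held the scanner still for over 2 s. By calculation the label was 100 mm from the window, within 2 mm of the beam and about 1° off square. There is no readout that confirms the scan itself.
- **Scanner:** It is back in its dock, nose the same way, within about 1.5 mm of its first position in both views. The gripper is clear of everything.
- **Other tools:** The ring cone and ring stand look undisturbed, and so does what the last pictures show of the clamp and the look-alike scanners. I did not re-measure any of them, and the finger gauges were outside those last crops.
- **Disagreement:** The two cameras differed by 1–3 mm on the dryer's position, so I used their average.

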